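Damp reading on a sloping plaster sample

TASK

Check whether the round plaster sample is dry: take the damp meter off its fork rest, set its sprung nose squarely on the middle of the round sample's sloping face, press it lightly about half way in (never hard) and hold it still like that for at least a second. Then hang the meter back on its fork, upright in the slot with its collar resting on both prongs, and let go. Leave the square sample, the boards and everything else on the table alone.

Things in the scene. Friction and masses are not known exactly. Their poses are not given: they have to be found in the camera images.
- meter: Damp meter, 178 mm long, 160 to 260 g, upright on the fork at the start. Origin: on its axis at the underside of its collar; z along the axis, away from the nose. Collar: rubber disc 50 mm in diameter, 8 mm thick. Grip above it: black square bar 32 x 32 mm (across x and y), z = 8 to 73 mm. Below the collar: round barrel 26 mm in diameter to z = -85 mm, then the sprung nose.
- nose_tip (a point): Middle of the flat tip of the meter's sprung nose (18 mm in diameter), 105 mm below the meter's origin when free; axes as the meter's. The nose slides back up to 12 mm into the barrel: it starts to give at 0.5 N and takes 0.7 N per mm, so about 5 N half way, 9 N when it bottoms.
- dock_rest (a point): The rest point of the fork: where the meter's axis and collar underside belong, level with the top of the prongs, 135 mm above the table. z up, x from the open front of the fork (-x) towards its post (+x).
- dock: Metal fork rest, fixed to the table; origin under the rest point. Two level prongs 16 mm wide, 10 mm thick, from x = -32 to +68 mm, with a 36 mm slot between them, open at the front and top: the barrel passes, the collar does not. The slot's closed end is at x = 40 mm, the post at 52 mm. Nothing stands above the prongs. Foot plate 14 mm thick.
- round_spot (a point): Point on the front face of the sloping plywood board with the ROUND sample, under the sample's middle (on the board, not on the sample's face), 100 mm up the slope from the board's lower edge. z is the face's normal, 24 to 35 degrees from vertical, leaning towards the robot's side; x up the slope, y across.
- round_easel: Board with the ROUND white plaster sample (64 mm in diameter, flat face parallel to the board). The face stands out from the board by an unknown 4 to 22 mm, new each time: feel for it. Board 160 wide, 190 mm up the slope, top edge under 150 mm high; it does not yield to a light press. Origin: centre under its wooden foot (170 x 160 x 16 mm), fixed; x horizontal, uphill.
- square_spot (a point): The same point on the other, like board, under the SQUARE sample's middle; axes likewise.
- square_easel: The other board, same size, with a SQUARE white plaster sample, 58 x 58 mm, standing out 4 to 22 mm. Not to be touched. Origin: centre under its fixed wooden foot.
- tape: Bystander: loose roll of brown tape lying flat, 90 mm in diameter, 25 mm high; origin centre of underside.
- brush: Bystander: loose paint brush lying along its x, 140 mm long, about 30 mm high at most.
- jar: Bystander: loose white jar, 70 mm in diameter, 100 mm high; origin centre of underside.
- tin: Bystander: loose steel tin, 84 mm in diameter, 115 mm high; origin centre of underside.
Mind the look-alikes: they are no part of the job. What is shaped like the round_easel but green is not meant. Of the things that look like the meter, the smaller one is meant.

How it is judged:
On the way:
1. the meter's nose is held still on the round sample for 1 s: within 13 mm of the middle along x and y, square within 8 degrees (0.14 rad), pressed with 1.5 to 8.5 N (contact force between meter and round_easel between 1.5 and 8.5 N and x of nose_tip in the frame of round_spot between -0.013 and 0.013 m and y of nose_tip in the frame of round_spot between -0.013 and 0.013 m and angle between the z axis of meter and the z axis of round_spot, either way round below 0.14 rad and linear speed of meter below 0.02 m/s and angular speed of meter below 0.2 rad/s), for 1 s.
At the end, for the whole second after the job is handed in: The meter hangs upright (within 4.5 degrees) and at rest on the fork, its collar underside within 4 mm of the prongs' height and its axis within 30 mm of the rest point (horizontal distance between meter and dock_rest below 0.03 m and z of meter in the frame of dock_rest between -0.004 and 0.004 m and angle between meter's own z axis and vertical below 0.08 rad and linear speed of meter below 0.02 m/s); the robot touches nothing.
It fails at once if the meter pressed hard against the round sample or its board (over 15 N) (contact force between meter and round_easel above 15 N).
It fails at once if the robot or the meter touches the square sample, its board or foot (over 1 N) (contact force between any of meter, the arm, the fingers and square_easel above 1 N).
It fails at once if a sample board shifted by more than 8 mm (distance of any of round_spot, square_spot from where it was at the start of the episode above 0.008 m).
It fails at once if a bystander moved by more than 25 mm (distance of any of tape, brush, jar, tin from where it was at the start of the episode above 0.025 m).
It also fails if it takes over 64 s, if anything falls off the work surface, if the arm or the gripper's body presses on something with over 40 N, if the wrist force passes 120 N, or if a joint passes its speed limit or range.

ROBOT

A 6-joint arm with a two-finger parallel gripper is mounted at the origin on the work surface. World frame = base frame: x ahead of the robot, y to its left, z up, the work surface at z = 0. Lengths are in m, angles in rad, forces in N, time in s.
With the tool pointing down it reaches from about 0.35 to 0.975 m from the base axis. Payload 7.1 kg.
Tool frame: the origin (TCP) lies at the very end of the fingers, on their centre line; the grasp point (between the pads) lies 19 mm behind it; z points along the fingers, y is the direction in which the jaws open and shut (so a half turn about z gives the same grasp; the last joint's range is limited). The gripper opens to 88 mm and grips with 3 to 60 N. Pads are 20 mm wide; open, the fingers measure 115 mm over their backs; the gripper's body (75 mm by 178 mm) begins 61 mm behind the grasp point.
Start: joints at [-1.24, 0.423, 1.63, -0, 1.089, -0.019], TCP at [0.214, -0.587, 0.223] pointing down, gripper open.
Joint ranges: [-3, 3], [-0.9, 2.11], [0.09, 2.58], [-1.31, 4.45], [0.11, 2.69], [-2.54, 2.54]. Speed limits (rad/s): [2.39, 2.39, 3.01, 3.14, 3.14, 3.14].

INTERFACE

Orientations are given as [roll, pitch, yaw] about the fixed x, y, z axes, in that order (R = Rz(yaw) Ry(pitch) Rx(roll)).
In Python, from bench import ctrl gives the robot as it stands.
- The arm moves only by the tool drive_tool, never from a script. Its argument "deltas" is a list of rows, each a list of 5 numbers: the opening, from -1 (shut) to 1 (fully open), then the shift along the tool's x, y, z scaled (see below), then the turn about the tool's z scaled (see below). In form: [[grip, x, y, z, yaw], ...]. A call has 1 to 10 rows; each row shifts and turns the pose as measured when the row begins, along the tool's axes as they then stand; what a row does not reach is not made up. The controller multiplies each number of a shift by 25 mm and each number of a turn by 0.12 rad. A row lasts 1/12 s, in which the tool goes at most 41.7 mm and 7.16 degrees, less where a joint would pass 70% of its speed; a pose out of reach is approached as far as the arm can. A call with a number of a shift or a turn outside -1 to 1 is refused whole. A call with a gripper value outside its range is refused whole. The fingers move at their own pace and stop on an object; the grip force is fixed at half the most. Time passes only in rows, so rows that do not move let the fingers close. It gives the time, the measured TCP pose, the force and the opening at its end, in the units of the state.
- ctrl.sense(): the state, without advancing time (a new reading comes with each control period).
- ctrl.camera(name): name is "side" or "top" or "wrist"; returns a dict with "pixels" (420x560x3 uint8, red, green, blue), "fx", "fy", "cx", "cy" (pixels), "rvec" (rotation vector, rad) and "tvec" (3), from world to camera coordinates, as OpenCV has them. Camera axes: x right, y down, z forward; pixel columns grow to the right and rows downward; lengths in m; the calibration is good to about 2 mm. A picture is of the moment at which its call begins. There is no depth.
- ctrl.job_done(): hands the job in, once; it reports no verdict.
Trained networks look in the newest picture that a camera, given by its name, has taken for a name from the list of things; names that differ only in an ending like _2 or _b are one class to them, and where a whole thing is asked for, a point or a joint stands for the part that bears it (a point fixed in the world has none). Each returns a list of dicts, best first, with "score" (0 to 1); they miss things now and then, are a little off and sometimes report something else, mostly with a low value. They report only what shows in the picture. A call takes as long as a camera call. They do not tell look-alikes from the thing itself.
- ctrl.find_in(camera, thing): "position" ([column, row] in pixels, amid what is visible of it).
The state is a dict: "time": time; "qpos": joint angles; "qd": joint speeds; "joint_efforts": joint torques, N m; "tool_pos": TCP position; "orientation": TCP orientation; "force": force on the tool from outside, world axes, zero at the start; "torque": the same for the moment, N m; "grip_width": finger opening in m.
Only numpy, scipy, OpenCV 4.12 (cv2) and the standard library are available. Lean on these libraries where they do the work, as an engineer would, in place of code of your own. Each camera call takes 0.05 s, during which the arm holds its last target. There are 200 camera calls.

## Working session

There is one attempt and no reset: what is moved stays moved. The work goes in short steps, Python scripts to look and compute and a tool call to move; the robot and the scene stay as the last step left them, time stands still between calls to the robot, and variables do not carry over. Pictures are saved under pics/ and viewed, about 8 in all and at most 12, crops included, and the job is handed in when it is done.

Besides the shell and the picture viewer there is one more tool, called after ">>>" as a command line: name --pt "numbers of a row" for each row, then --argument value for the rest. drive_tool: Moves the arm, as the interface text tells. Shifts and turns lie within -1 to 1; 1 stands for 25 mm of shift or 0.12 rad of turn. Its arguments: {"type":"object","properties":{"deltas":{"type":"array"}},"required":["deltas"]}

```bash
mkdir -p pics; ls; cat > h.py <<'E'
from bench import ctrl
import numpy as np, cv2
from scipy.spatial.transform import Rotation as R
def K(c): return np.array([[c['fx'],0,c['cx']],[0,c['fy'],c['cy']],[0,0,1.]])
def ray(c,p):
    M=cv2.Rodrigues(np.array(c['rvec'],float))[0]; t=np.array(c['tvec'],float).ravel()
    return -M.T@t, M.T@np.linalg.inv(K(c))@np.array([p[0],p[1],1.])
def onz(c,p,z):
    o,d=ray(c,p); return o+d*(z-o[2])/d[2]
def proj(c,P):
    return cv2.projectPoints(np.atleast_2d(np.array(P,float)),np.array(c['rvec'],float),np.array(c['tvec'],float),K(c),None)[0].reshape(-1,2)
def tri(cs,ps):
    A=0;b=0
    for c,p in zip(cs,ps):
        o,d=ray(c,p); d=d/np.linalg.norm(d); P=np.eye(3)-np.outer(d,d); A=A+P; b=b+P@o
    return np.linalg.solve(A,b)
def save(c,n): cv2.imwrite('pics/'+n+'.png',cv2.cvtColor(c['pixels'],cv2.COLOR_RGB2BGR))
E
python3 - <<'E'
from h import *
import pickle
cs={}
np.set_printoptions(precision=3,suppress=True)
for n in ['top','side']:
    c=ctrl.camera(n); save(c,n+'0'); cs[n]=c
    print(n,c['fx'],ray(c,(280,210)))
    for t in ['meter','nose_tip','dock_rest','dock','round_spot','round_easel','square_spot','square_easel','tape','brush','jar','tin']:
        print(t,[(np.round(d['position']).tolist(),round(d['score'],2)) for d in ctrl.find_in(n,t)[:4]])
pickle.dump(cs,open('c0.pkl','wb'))
print(ctrl.sense())
E
```

```text
pics
top 505.38694447154614 (array([ 0.32 , -0.041,  1.721]), array([ 0.114, -0.01 , -0.994]))
meter [([410.0, 195.0], 0.61), ([368.0, 193.0], 0.48)]
nose_tip [([272.0, 179.0], 0.67)]
dock_rest [([360.0, 188.0], 0.7)]
dock [([359.0, 190.0], 0.56)]
round_spot [([269.0, 179.0], 0.83), ([164.0, 294.0], 0.62)]
round_easel [([162.0, 289.0], 0.93), ([272.0, 178.0], 0.73)]
square_spot [([162.0, 208.0], 0.85)]
square_easel [([164.0, 210.0], 0.71)]
tape [([225.0, 250.0], 0.67), ([197.0, 142.0], 0.65), ([163.0, 208.0], 0.23)]
brush [([306.0, 249.0], 0.7)]
jar [([200.0, 142.0], 0.93)]
tin [([322.0, 142.0], 0.84), ([271.0, 178.0], 0.42)]
side 432.7288134545896 (array([0.088, 0.544, 0.976]), array([ 0.361, -0.535, -0.765]))
meter [([351.0, 115.0], 0.98), ([319.0, 138.0], 0.57)]
nose_tip []
dock_rest [([309.0, 165.0], 0.65)]
dock [([309.0, 161.0], 0.94)]
round_spot [([237.0, 210.0], 0.91), ([259.0, 392.0], 0.74)]
round_easel [([260.0, 391.0], 0.86), ([236.0, 213.0], 0.73)]
square_spot [([162.0, 327.0], 0.72)]
square_easel [([164.0, 329.0], 0.96)]
tape [([284.0, 294.0], 0.55), ([233.0, 209.0], 0.29)]
brush [([328.0, 231.0], 0.65)]
jar [([142.0, 247.0], 0.85)]
tin [([246.0, 157.0], 0.56)]
{'time': 1.3, 'qpos': array([-1.24 ,  0.423,  1.63 ,  0.   ,  1.089, -0.019]), 'qd': array([ 0.002,  0.001,  0.001,  0.   , -0.001,  0.   ]), 'joint_efforts': array([ -0.002, -54.459, -27.405,   0.064,   0.017,  -0.   ]), 'tool_pos': array([ 0.214, -0.587,  0.223]), 'orientation': array([ 3.142, -0.   ,  0.35 ]), 'force': array([ 0.187, -0.304,  0.416]), 'torque': array([-0.005,  0.008, -0.01 ]), 'grip_width': 0.08805910185279384}
```

View pics/top0.png

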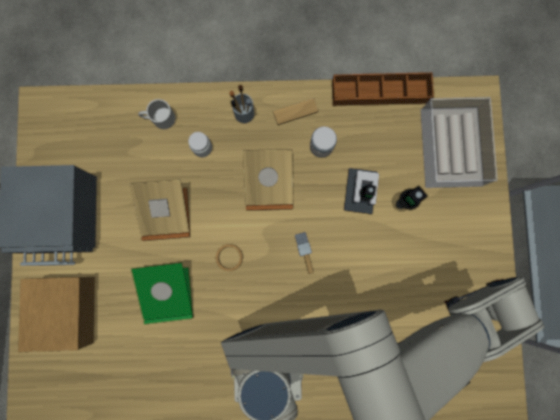

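View pics/side0.png

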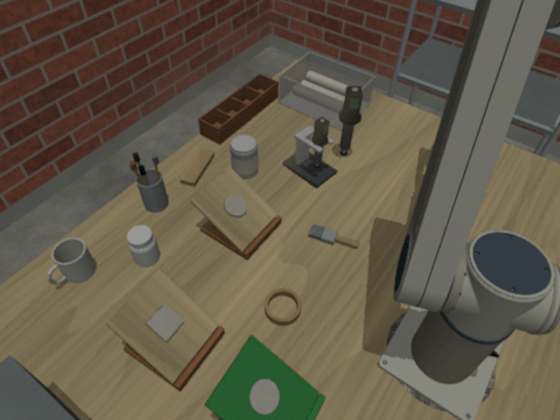

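```bash
python3 - <<'E'
from h import *
import pickle
np.set_printoptions(precision=3,suppress=True)
cs=pickle.load(open('c0.pkl','rb'));T,S=cs['top'],cs['side']
print('dock',tri([T,S],[(360,188),(309,165)]))
print('spot',tri([T,S],[(268,178),(236,208)]))
print('sq',tri([T,S],[(160,208),(164,327)]))
print('meter',tri([T,S],[(368,193),(319,138)]),'big',tri([T,S],[(410,195),(351,115)]))
for n,p in dict(tape=(230,257),brush=(306,252),jar=(199,142),tin=(323,138),round=(268,178),green=(162,292)).items(): print(n,onz(T,p,0.05))
a=cv2.resize(T['pixels'][150:230,330:440],None,fx=5,fy=5,interpolation=cv2.INTER_CUBIC)
b=cv2.resize(S['pixels'][75:195,270:380],None,fx=4.5,fy=4.5,interpolation=cv2.INTER_CUBIC)[:, :495]
a2=cv2.resize(T['pixels'][135:225,225:325],None,fx=4,fy=4,interpolation=cv2.INTER_CUBIC)
W=np.zeros((540,800,3),np.uint8); W[:320,:440]=cv2.resize(a,(440,320)); W[:540,440:800]=cv2.resize(b,(495,540))[:,60:420]; W[320:540,:245]=cv2.resize(a2,(245,220))
cv2.imwrite('pics/crop1.png',W[:,:,::-1])
E
```

```text
dock [ 0.58  -0.335  0.014]
spot [ 0.615 -0.021  0.074]
sq [0.527 0.338 0.066]
meter [ 0.549 -0.336  0.14 ] big [ 0.529 -0.469  0.154]
tape [0.361 0.112 0.05 ]
brush [ 0.37  -0.139  0.05 ]
jar [0.75 0.21 0.05]
tin [ 0.753 -0.209  0.05 ]
round [ 0.621 -0.02   0.05 ]
green [0.254 0.334 0.05 ]
```

View pics/crop1.png

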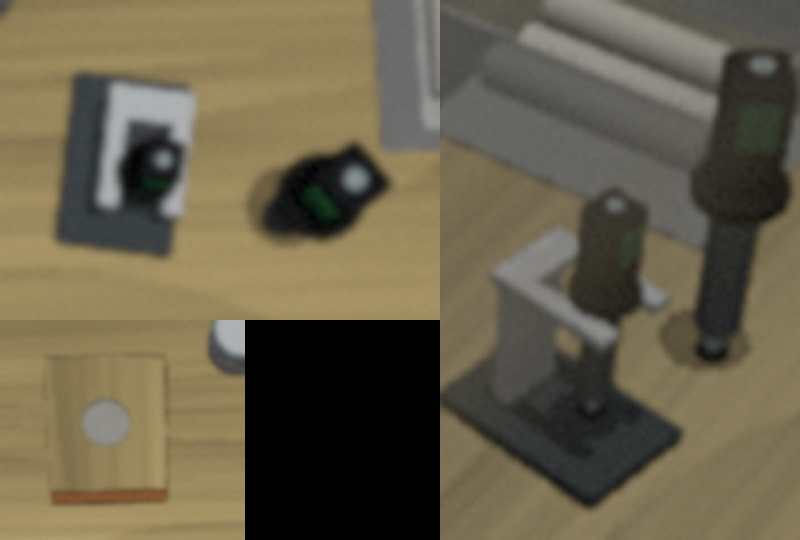

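>>> drive_tool --pt "1 0 0 -1 0.97" --pt "1 0 0 -1 0.97" --pt "1 0 0 -1 0.97" --pt "1 0.5 -0.6 -1 0" --pt "1 0.6 -1 -1 0" --pt "1 0.7 -1 -1 0" --pt "1 0.7 -1 -1 0" --pt "1 0.8 -1 -1 0" --pt "1 0.8 -1 -1 0" --pt "1 0.8 -1 -1 0"

```text
time: 2.13
tool_pos: [0.3382, -0.421, 0.4758]
orientation: [-3.129, 0.006, -0.027]
force: [0.8, -0.4, -0.8]
grip_width: 0.0879
```

>>> drive_tool --pt "1 1 -1 0 0" --pt "1 1 -1 0 0" --pt "1 1 -1 0 0" --pt "1 1 -1 0 0" --pt "1 1 -1 0 0" --pt "1 1 -1 0 0" --pt "1 1 -1 0 0" --pt "1 1 -1 0 0" --pt "1 1 -1 0 0" --pt "1 1 -1 0 0"

```text
time: 2.97
tool_pos: [0.6053, -0.1649, 0.4892]
orientation: [3.141, -0.008, -0.029]
force: [0.3, -0.8, -0.1]
grip_width: 0.088
```

>>> drive_tool --pt "1 1 -1 0 0" --pt "1 1 -1 0 0" --pt "1 1 -1 0 0" --pt "1 1 -1 0 0" --pt "1 1 -1 0 0" --pt "1 1 -1 0 0" --pt "1 1 -1 0 0" --pt "1 1 -0.5 0 0" --pt "1 1 0 0 0" --pt "1 1 0 0 0"

```text
time: 3.8
tool_pos: [0.8703, 0.0357, 0.4905]
orientation: [-3.141, -0.008, -0.02]
force: [1.2, 0.1, 0.7]
grip_width: 0.0881
```

>>> drive_tool --pt "1 1 0 0 0" --pt "1 1 0 0 0" --pt "1 1 0 0 0" --pt "1 1 0 0 0"

```text
time: 4.13
tool_pos: [0.9408, 0.0352, 0.4638]
orientation: [-3.141, -0.009, -0.017]
force: [0.1, -0.5, -3.0]
grip_width: 0.0876
```

>>> drive_tool --pt "1 1 0 -1 0" --pt "1 1 0 -1 0" --pt "1 1 0 -1 0" --pt "1 1 0 -1 0" --pt "1 1 0 -1 0" --pt "1 1 0 -1 0"

```text
time: 4.63
tool_pos: [0.9388, 0.0267, 0.5507]
orientation: [-3.134, -0.148, -0.018]
force: [0.0, -0.6, 0.4]
grip_width: 0.0875
```

```bash
python3 -c "
from h import *
s=ctrl.sense();print(s['qpos'].round(3),s['tool_pos'],s['orientation'])"
```

```text
[0.015 0.909 0.086 0.003 1.998 1.605] [0.9387622  0.02665118 0.55074304] [-3.13391821 -0.14776192 -0.01816265]
```

>>> drive_tool --pt "1 -1 0 0 0" --pt "1 -1 0 0 0" --pt "1 -1 0 0 0" --pt "1 -1 0 0 0" --pt "1 -1 0 0 0" --pt "1 -1 0 0 0" --pt "1 -1 0 0 0" --pt "1 -1 0 0 0" --pt "1 -1 0 0 0" --pt "1 -1 0 0 0"

```text
time: 5.47
tool_pos: [0.6912, 0.0294, 0.5569]
orientation: [-3.13, -0.241, -0.021]
force: [-0.2, 0.1, 0.4]
grip_width: 0.088
```

>>> drive_tool --pt "1 -1 0 0 0" --pt "1 -1 0 0 0" --pt "1 -1 0 0 0" --pt "1 -1 0 0 0" --pt "1 -1 0 0 0" --pt "1 -1 0 0 0" --pt "1 -1 0 0 0" --pt "1 -1 0 0 0" --pt "1 -1 0 0 0" --pt "1 -1 0 0 0"

```text
time: 6.3
tool_pos: [0.4368, 0.0339, 0.5316]
orientation: [-3.124, -0.331, -0.023]
force: [0.1, -0.5, 0.3]
grip_width: 0.0878
```

>>> drive_tool --pt "1 -1 0 0 0" --pt "1 -1 0 0 0" --pt "1 -1 0 0 0" --pt "1 -1 0 0 0" --pt "1 -1 0 0 0" --pt "1 -1 0 0 0"

```text
time: 6.8
tool_pos: [0.2885, 0.0369, 0.4998]
orientation: [-3.117, -0.386, -0.027]
force: [0.0, 0.0, 1.0]
grip_width: 0.0876
```

```bash
python3 -c "
from h import *
s=ctrl.sense();print(s['qpos'].round(3),s['tool_pos'],s['orientation'])"
```

```text
[ 0.119 -0.597  1.992 -0.031  1.361  1.713] [0.28851423 0.03685124 0.49984717] [-3.11725945 -0.3857862  -0.02733782]
```

>>> drive_tool --pt "1 1 0 0 0" --pt "1 1 0 0 0" --pt "1 1 0 0 0" --pt "1 1 0 0 0" --pt "1 1 0 0 0" --pt "1 1 0 0 0" --pt "1 1 0 0 0" --pt "1 1 0 0 0"

```text
time: 7.47
tool_pos: [0.4623, 0.0309, 0.6159]
orientation: [-3.108, -0.465, -0.029]
force: [-0.5, 0.8, -0.4]
grip_width: 0.0878
```

>>> drive_tool --pt "1 0 0 1 0" --pt "1 0 0 1 0" --pt "1 0 0 1 0" --pt "1 0 0 1 0" --pt "1 0 0 1 0" --pt "1 0 0 1 0"

```text
time: 7.97
tool_pos: [0.5402, 0.0334, 0.5169]
orientation: [-3.103, -0.533, -0.033]
force: [0.1, 0.9, 0.2]
grip_width: 0.0879
```

>>> drive_tool --pt "1 0 0 -1 0" --pt "1 0 0 -1 0" --pt "1 0 0 -1 0" --pt "1 0 0 -1 0" --pt "1 0 0 -1 0" --pt "1 0 0 -1 0"

```text
time: 8.47
tool_pos: [0.4567, 0.0294, 0.6605]
orientation: [-3.101, -0.556, -0.034]
force: [0.2, 0.2, -0.3]
grip_width: 0.0878
```

>>> drive_tool --pt "1 0 0 0 0" --pt "1 0 0 0 0" --pt "1 0 0 0 0" --pt "1 0 0 0 0" --pt "1 0 0 0 0" --pt "1 0 0 0 0"

```text
time: 8.97
tool_pos: [0.4521, 0.029, 0.6763]
orientation: [-3.099, -0.588, -0.036]
force: [0.6, -0.3, -0.8]
grip_width: 0.0877
```

>>> drive_tool --pt "1 0.3 0 0 0" --pt "1 0.3 0 0 0" --pt "1 0.3 0 0 0" --pt "1 0.3 0 0 0" --pt "1 0.3 0 0 0" --pt "1 0.3 0 0 0"

```text
time: 9.47
tool_pos: [0.4944, 0.0276, 0.6989]
orientation: [-3.099, -0.581, -0.036]
force: [-0.4, -0.4, -0.4]
grip_width: 0.0877
```

```bash
python3 -c "
from h import *
s=ctrl.sense();print(s)"
```

```text
{'time': 9.4667, 'qpos': array([ 0.02667914, -0.27919077,  1.47835029,  0.0083126 ,  1.36047037,
        1.62111391]), 'qd': array([-0.0164787 ,  0.17627537, -0.22876228,  0.00902345,  0.05692302,
       -0.01588537]), 'joint_efforts': array([ 1.07479531e-01, -1.86172003e+01, -3.47956574e+01,  2.73829757e-02,
       -2.28486612e+00,  2.46889569e-02]), 'tool_pos': array([0.49439929, 0.02761561, 0.69891141]), 'orientation': array([-3.09926341, -0.58065621, -0.03558776]), 'force': array([-0.43673035, -0.37841352, -0.40360367]), 'torque': array([ 0.02774132,  0.21960899, -0.02789955]), 'grip_width': 0.08765975881338298}
```

```bash
cat > kin.py <<'E'
import numpy as np
dat=[((.423,1.63,1.089),np.hypot(.214,.587),.223),((.909,.086,1.998),.9391,.5507),((-.597,1.992,1.361),.2908,.4998),((-.279,1.478,1.360),.4952,.6989)]
A=[];b=[]
for (a,e,w),r,z in dat:
    t=np.cumsum([a,e,w]); s,c=np.sin(t),np.cos(t)
    # forearm offset a3 perpendicular
    A+= [[1,0,s[0],s[1],s[2],c[1]],[0,1,c[0],c[1],c[2],-s[1]]]; b+=[r,z]
A,b=np.array(A),np.array(b)
p,res,rk,sv=np.linalg.lstsq(A,b,rcond=None)
if __name__=='__main__':
    np.set_printoptions(precision=3,suppress=True)
    print('a1,h,L2,L3,D,off',p,A@p-b)
    p5=np.linalg.lstsq(A[:,:5],b,rcond=None)[0]; print(p5,A[:,:5]@p5-b)
    # inner poses at given tilt
    def fk(a,e,w):
        t=np.cumsum([a,e,w]); s,c=np.sin(t),np.cos(t)
        return p@np.array([1,0,s[0],s[1],s[2],c[1]]), p@np.array([0,1,c[0],c[1],c[2],-s[1]])
    for tilt in (0,.5):
        for e,w in [(2.58,None),(None,.11)]:
            for a in np.arange(-.9,1.3,.2):
                if w is None: ww=np.pi-tilt-a-2.58; ee=2.58
                else: ww=.11; ee=np.pi-tilt-a-.11
                if .1<=ww<2.69 and .09<ee<2.59: print(tilt,'q',np.round([a,ee,ww],2),'rz',np.round(fk(a,ee,ww),3))
E
python3 kin.py
```

```text
a1,h,L2,L3,D,off [0.001 0.313 0.563 0.484 0.31  0.077] [ 0.  0. -0.  0. -0. -0.  0.  0.]
[-0.019  0.328  0.592  0.481  0.427] [ 0.026 -0.005 -0.024 -0.019 -0.008  0.007  0.006  0.017]
0 q [-0.9   2.58  1.46] rz [0.032 0.223]
0 q [-0.7   2.58  1.26] rz [0.075 0.212]
0 q [-0.5   2.58  1.06] rz [0.116 0.193]
0 q [-0.3   2.58  0.86] rz [0.151 0.167]
0 q [-0.1   2.58  0.66] rz [0.181 0.133]
0 q [0.1  2.58 0.46] rz [0.203 0.095]
0 q [0.3  2.58 0.26] rz [0.218 0.053]
0 q [0.5  2.53 0.11] rz [0.247 0.007]
0 q [0.7  2.33 0.11] rz [ 0.34  -0.056]
0 q [0.9  2.13 0.11] rz [ 0.418 -0.137]
0 q [1.1  1.93 0.11] rz [ 0.479 -0.232]
0.5 q [-0.9   2.58  0.96] rz [0.181 0.261]
0.5 q [-0.7   2.58  0.76] rz [0.224 0.25 ]
0.5 q [-0.5   2.58  0.56] rz [0.264 0.231]
0.5 q [-0.3   2.58  0.36] rz [0.3   0.205]
0.5 q [-0.1   2.58  0.16] rz [0.33  0.171]
0.5 q [0.1  2.43 0.11] rz [0.42 0.16]
0.5 q [0.3  2.23 0.11] rz [0.53  0.137]
0.5 q [0.5  2.03 0.11] rz [0.633 0.094]
0.5 q [0.7  1.83 0.11] rz [0.726 0.03 ]
0.5 q [0.9  1.63 0.11] rz [ 0.805 -0.051]
0.5 q [1.1  1.43 0.11] rz [ 0.865 -0.145]
```

>>> drive_tool --pt "1 0 0 0 0" --pt "1 0 0 0 0" --pt "1 0 0 0 0" --pt "1 0 0 0 0"

```text
time: 9.8
tool_pos: [0.4969, 0.0275, 0.6989]
orientation: [-3.099, -0.579, -0.036]
force: [-0.0, 0.7, -0.2]
grip_width: 0.0882
```

>>> drive_tool --pt "1 -0.5 0 0.5 0" --pt "1 -0.5 0 0.5 0" --pt "1 -0.5 0 0.5 0" --pt "1 -0.5 0 0.5 0" --pt "1 -0.5 0 0.5 0" --pt "1 -0.5 0 0.5 0" --pt "1 -0.5 0 0.5 0" --pt "1 -0.5 0 0.5 0" --pt "1 -0.5 0 0.5 0" --pt "1 -0.5 0 0.5 0"

```text
time: 10.63
tool_pos: [0.4577, 0.0344, 0.523]
orientation: [-3.098, -0.59, -0.036]
force: [-0.2, -0.9, -0.3]
grip_width: 0.0882
```

>>> drive_tool --pt "1 -0.9 0 1 0" --pt "1 -0.9 0 1 0" --pt "1 -0.9 0 1 0" --pt "1 -0.9 0 1 0" --pt "1 -0.9 0 1 0" --pt "1 -0.9 0 1 0"

```text
time: 11.13
tool_pos: [0.4282, 0.0424, 0.3216]
orientation: [-3.096, -0.605, -0.037]
force: [1.0, -0.1, -0.9]
grip_width: 0.0883
```

>>> drive_tool --pt "1 -0.57 0 0.82 0" --pt "1 -0.57 0 0.82 0" --pt "1 -0.57 0 0.82 0" --pt "1 -0.57 0 0.82 0" --pt "1 -0.57 0 0.82 0"

```text
time: 11.55
tool_pos: [0.422, 0.0481, 0.2011]
orientation: [-3.099, -0.598, -0.037]
force: [-0.9, -1.3, -0.1]
grip_width: 0.0879
```

>>> drive_tool --pt "1 -1 0 0 0" --pt "1 -1 0 0 0" --pt "1 -1 0 0 0"

```text
time: 11.8
tool_pos: [0.3745, 0.0517, 0.1835]
orientation: [-3.112, -0.58, -0.026]
force: [0.4, -0.3, 0.9]
grip_width: 0.0876
```

```bash
python3 -c "
from h import *
s=ctrl.sense();print(s['qpos'].round(3),s['tool_pos'],s['orientation'],s['force'])"
```

```text
[ 0.169 -0.04   2.531 -0.81   0.108  2.542] [0.3744624  0.05166452 0.1835144 ] [-3.11227213 -0.58041963 -0.02645273] [ 0.3913779  -0.25546175  0.90875069]
```

>>> drive_tool --pt "-1 1 0 0 0" --pt "-1 1 0.5 0 0" --pt "-1 0.5 0.6 0 0" --pt "-1 0 0.5 0 0" --pt "-1 0 0 0 0"

```text
time: 12.22
tool_pos: [0.3985, 0.0266, 0.1999]
orientation: [-3.124, -0.58, -0.019]
force: [-0.3, 0.2, -0.9]
grip_width: 0.0578
```

```bash
python3 -c "
from h import *
s=ctrl.sense();print(s['qpos'].round(3),s['tool_pos'],s['orientation'],s['force'])
print(R.from_euler('xyz',s['orientation']).as_matrix().round(3))"
```

```text
[ 0.054 -0.056  2.478 -0.16   0.142  1.79 ] [0.39851743 0.02662109 0.19992778] [-3.12423269 -0.57969584 -0.01851109] [-0.26735715  0.20670661 -0.91107493]
[[ 0.836 -0.009  0.548]
 [-0.015 -1.     0.007]
 [ 0.548 -0.015 -0.837]]
```

>>> drive_tool --pt "-1 0 0.5 0 0" --pt "-1 0 0.4 0 0" --pt "-1 -0.6 0 0 0" --pt "-1 -0.6 0 0 0" --pt "-1 -0.6 0 0 0" --pt "-1 -0.6 0 0 0" --pt "-1 0 0 0 0"

```text
time: 12.8
tool_pos: [0.3458, 0.0068, 0.1829]
orientation: [-3.114, -0.567, -0.03]
force: [0.4, 0.5, -0.1]
grip_width: 0.0115
```

```bash
python3 -c "
from h import *
s=ctrl.sense();print(s['qpos'].round(3),s['tool_pos'],s['orientation'],s['force'])"
```

```text
[-0.048 -0.109  2.581  0.346  0.109  1.211] [0.34580372 0.00678708 0.18285831] [-3.11449891 -0.56740205 -0.02950958] [ 0.36397443  0.50321848 -0.14396679]
```

>>> drive_tool --pt "-1 -1 -0.1 0 0" --pt "-1 -1 -0.1 0 0" --pt "-1 -1 0 0 0" --pt "-1 -1 0 0 0" --pt "-1 -1 0 0 0"

```text
time: 13.22
tool_pos: [0.335, 0.0235, 0.1606]
orientation: [-3.121, -0.5, -0.034]
force: [-0.0, 0.3, -0.5]
grip_width: 0.0006
```

```bash
python3 -c "
from h import *
s=ctrl.sense();print(s['qpos'].round(3),s['tool_pos'],s['orientation'],s['force'])"
```

```text
[ 0.055 -0.045  2.58  -0.21   0.108  1.858] [0.33500887 0.02352953 0.16064202] [-3.1211457  -0.50028387 -0.03411102] [-0.03510937  0.2708022  -0.54769197]
```

>>> drive_tool --pt "-1 -1 0.1 0.4 0" --pt "-1 -1 0.1 0.4 0" --pt "-1 -1 0.1 0.4 0" --pt "-1 -1 0 0.4 0" --pt "-1 -1 0 0.4 0" --pt "-1 -1 0 0.4 0" --pt "-1 -1 0 0.4 0" --pt "-1 -1 0 0.4 0"

```text
time: 13.88
tool_pos: [0.3088, 0.0453, 0.1077]
orientation: [3.138, -0.36, -0.025]
force: [0.5, -0.4, -0.0]
grip_width: 0.0004
```

```bash
python3 - <<'E'
from h import *
import pickle
s=ctrl.sense();print(s['qpos'].round(3),s['tool_pos'],s['orientation'],s['force'])
cs=pickle.load(open('c0.pkl','rb'));T,S=cs['top'],cs['side']
a=cv2.resize(T['pixels'][140:220,235:305],None,fx=6.8,fy=6.8,interpolation=cv2.INTER_CUBIC)  # 476x544
b=cv2.resize(S['pixels'][160:262,185:290],None,fx=5.3,fy=5.3,interpolation=cv2.INTER_CUBIC) # 556x540
W=np.zeros((544,800,3),np.uint8); b=cv2.resize(b,(420,408)); a=cv2.resize(a,(380,434)); W[:434,:380]=a; W[:408,380:]=b
cv2.imwrite('pics/crop2.png',W[:,:,::-1])
E
```

```text
[ 0.183  0.132  2.58  -0.779  0.108  2.542] [0.3087923  0.04527741 0.1077329 ] [ 3.13827571 -0.36003446 -0.02515061] [ 0.52765831 -0.44965955 -0.03785334]
```

View pics/crop2.png

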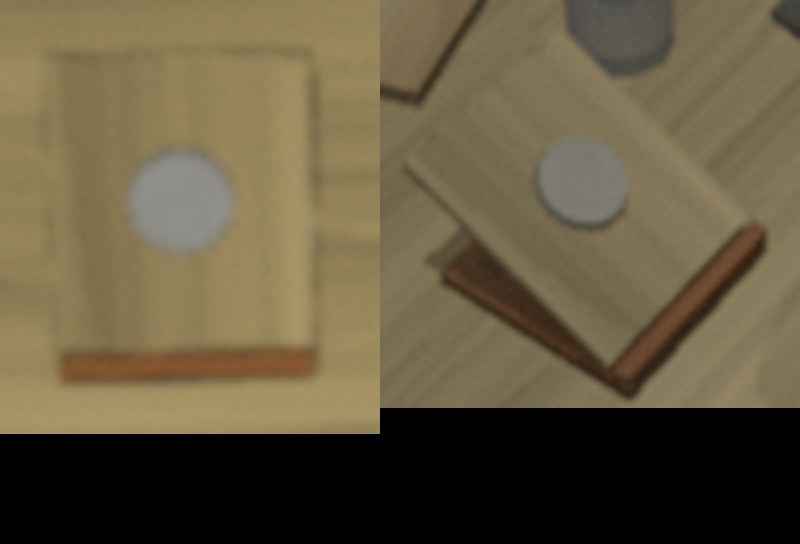

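```bash
python3 - <<'E'
from h import *
import pickle
from scipy.optimize import least_squares
np.set_printoptions(precision=4,suppress=True)
cs=pickle.load(open('c0.pkl','rb'));T,S=cs['top'],cs['side']
t=np.array([(243.7,149.6),(292.6,149.6),(246,204.5),(293,204.1)]); s=np.array([(192,200),(227.5,169.5),(243,252),(278,217)])
P=[tri([T,S],[a,b]) for a,b in zip(t,s)]; print(np.array(P))
# params: spot xyz, yaw, slope, sample height
dt=(235+180.5/5.43,140+202/5.43); ds=(185+202/4,160+180/4)
def F(v,full=False):
    yaw,th,h=v[3:6]
    x=np.array([np.cos(yaw)*np.cos(th),np.sin(yaw)*np.cos(th),np.sin(th)]); y=np.array([-np.sin(yaw),np.cos(yaw),0]); n=np.cross(x,y)
    o=v[:3]; C=np.array([o+90*x/1e3+.08*y,o+.09*x-.08*y,o-.1*x+.08*y,o-.1*x-.08*y,o+h*n])
    return np.r_[(proj(T,C)-np.vstack([t,dt])).ravel(),(proj(S,C)-np.vstack([s,ds])).ravel(),(h-.013)/.006]
r=least_squares(F,[.62,-.02,.08,0,.5,.012],loss='soft_l1'); print(r.x,np.degrees(r.x[4])); print(r.fun.reshape(-1)[:20].reshape(-1,2))
y,th=r.x[3:5]; print('normal',-np.cos(y)*np.sin(th),-np.sin(y)*np.sin(th),np.cos(th))
pickle.dump(r.x,open('board.pkl','wb'))
E
```

```text
[[ 0.7016  0.0544  0.1175]
 [ 0.7054 -0.1016  0.1035]
 [ 0.5341  0.0559  0.0233]
 [ 0.5328 -0.1031  0.0141]]
[ 0.623  -0.0232  0.068  -0.0092  0.4515  0.0145] 25.86709877396709
[[ 0.1618  0.474 ]
 [ 0.3219 -0.2818]
 [-0.1018  0.7527]
 [ 0.2095  0.3458]
 [ 0.6988  0.2981]
 [-1.7739  2.2944]
 [ 1.8797 -0.9521]
 [-1.3498  0.1018]
 [-0.7154 -2.1762]
 [-0.0155  0.4725]]
normal -0.4362666503307678 0.004018685383889609 0.8998084573824348
```

>>> drive_tool --pt "-1 0.5 0.5 -0.3 0" --pt "-1 0.3 0.7 -0.3 0" --pt "-1 0 0.6 0 0" --pt "-1 0 0.3 0 0" --pt "-1 0 0 0 0"

```text
time: 14.3
tool_pos: [0.3134, 0.0113, 0.116]
orientation: [-3.138, -0.357, -0.058]
force: [-0.3, 0.1, -0.6]
grip_width: 0.0004
```

```bash
python3 -c "
from h import *
s=ctrl.sense();print(s['qpos'].round(3),s['tool_pos'],s['orientation'],s['force'])"
```

```text
[ 0.023  0.095  2.573 -0.209  0.121  1.854] [0.31342604 0.01133256 0.11596792] [-3.13845571 -0.35659348 -0.05772545] [-0.26431036  0.1297057  -0.55203315]
```

>>> drive_tool --pt "-1 0 0.6 0 0" --pt "-1 -0.9 0.4 0.5 0" --pt "-1 -0.9 0.2 0.5 0" --pt "-1 -0.9 0 0.5 0" --pt "-1 -0.9 0 0.5 0" --pt "-1 -0.9 0 0.5 0" --pt "-1 -0.9 0 0.5 0" --pt "-1 -0.9 0 0.5 0"

```text
time: 14.97
tool_pos: [0.2811, -0.0076, 0.0741]
orientation: [-3.123, -0.221, -0.093]
force: [0.2, 0.1, 0.1]
grip_width: 0.0007
```

```bash
python3 -c "
from h import *
s=ctrl.sense();print(s['qpos'].round(3),s['tool_pos'],s['orientation'],s['force'])"
```

```text
[-0.089  0.233  2.581  0.165  0.109  1.411] [ 0.28105885 -0.00758586  0.07414341] [-3.12292756 -0.22061513 -0.09308906] [0.15956294 0.09569985 0.10661577]
```

>>> drive_tool --pt "1 0.4 0 -0.6 0" --pt "1 0.4 0.3 -0.8 0" --pt "1 0.4 0.5 -0.9 0" --pt "1 0.4 0.6 -0.9 0" --pt "1 0.4 0.6 -0.9 0" --pt "1 0.4 0.6 -0.9 0" --pt "1 0.3 0.6 -0.9 0" --pt "1 0.2 0.6 -0.9 0" --pt "1 0.1 0.4 -0.5 0" --pt "1 0 0 0 0"

```text
time: 15.8
tool_pos: [0.3015, -0.1213, 0.269]
orientation: [-3.129, -0.189, -0.091]
force: [1.4, -1.1, -0.4]
grip_width: 0.0636
```

```bash
python3 - <<'E'
from h import *
import pickle
np.set_printoptions(precision=4,suppress=True)
s=ctrl.sense();print(s['qpos'].round(3),s['tool_pos'],s['orientation'])
cs=pickle.load(open('c0.pkl','rb'));T,S=cs['top'],cs['side']
for n,a,b in [('cap',(370.75,189.5),(322.2,120.6)),('bigcap',(418.75,195),(355.6,89.4)),('tipL',(357,202),(323.3,150.6)),('tipR',(373.2,203),(334.4,141.7))]: print(n,tri([T,S],[a,b]))
for n,p in [('tipL',(357,202)),('tipR',(373.2,203)),('backL',(358,170)),('backR',(378,173))]: print(n,onz(T,p,.135))
E
```

```text
[-0.502 -0.227  2.266  0.107  0.937  1.102] [ 0.3015 -0.1213  0.269 ] [-3.1295 -0.189  -0.0906]
cap [ 0.5472 -0.3332  0.2077]
bigcap [ 0.5206 -0.4663  0.2495]
tipL [ 0.5181 -0.3026  0.1324]
tipR [ 0.5125 -0.3541  0.1335]
tipL [ 0.5209 -0.3008  0.135 ]
tipR [ 0.5164 -0.3521  0.135 ]
backL [ 0.6239 -0.3088  0.135 ]
backR [ 0.6125 -0.3724  0.135 ]
```

```bash
cat >> h.py <<'E'
def go(P,q=None):
    s=ctrl.sense(); M=R.from_euler('xyz',s['orientation']).as_matrix()
    d=M.T@(np.array(P)-s['tool_pos'])/.025
    print('pos',s['tool_pos'].round(4),'rpy',s['orientation'].round(3),'q',s['qpos'].round(3),'w',round(s['grip_width'],4),'F',s['force'].round(2),'t',s['time'])
    print('toolz',M[:,2].round(3),'tilt',round(float(np.arccos(-M[2,2])),3),'units',d.round(2))
E
python3 -c "
from h import *
go([.5336,-.332,.262])"
```

```text
pos [ 0.3015 -0.1213  0.269 ] rpy [-3.129 -0.189 -0.091] q [-0.502 -0.227  2.266  0.107  0.937  1.102] w 0.0636 F [ 1.35 -1.11 -0.35] t 15.8
toolz [ 0.188 -0.005 -0.982] tilt 0.189 units [9.78 7.58 2.06]
```

>>> drive_tool --pt "1 0.7 0.55 0.1 0" --pt "1 0.85 0.65 0.1 0" --pt "1 0.85 0.65 0.1 0" --pt "1 0.85 0.65 0.1 0" --pt "1 0.85 0.65 0.1 0" --pt "1 0.85 0.65 0.1 0" --pt "1 0.85 0.65 0.1 0" --pt "1 0.85 0.65 0.1 0" --pt "1 0.85 0.65 0.1 0" --pt "1 0.8 0.6 0.1 0"

```text
time: 16.63
tool_pos: [0.4952, -0.2934, 0.2607]
orientation: [-3.12, -0.161, -0.098]
force: [-0.7, 0.1, 0.1]
grip_width: 0.0875
```

>>> drive_tool --pt "1 0.5 0.4 0.1 0" --pt "1 0.2 0.2 0.1 0" --pt "1 0 0 0 0"

```text
time: 16.88
tool_pos: [0.5151, -0.3093, 0.2508]
orientation: [-3.118, -0.153, -0.1]
force: [0.4, -0.2, 1.1]
grip_width: 0.0881
```

```bash
python3 - <<'E'
from h import *
c=ctrl.camera('wrist'); save(c,'w1'); 
go([.5336,-.332,.262])
for P in [(.549,-.332,.208),(.549,-.332,.135)]: print(proj(c,P))
print(ctrl.find_in('wrist','meter')[:3])
E
```

```text
pos [ 0.5143 -0.3085  0.2507] rpy [-3.117 -0.152 -0.1  ] q [-0.609  0.302  1.751  0.116  0.971  1.   ] w 0.0879 F [-0.74  0.29 -0.29] t 16.9333
toolz [ 0.153  0.009 -0.988] tilt 0.154 units [ 0.92  0.85 -0.34]
[[315.79329709 190.76298844]]
[[309.16988819 181.07563495]]
[{'position': [305.6, 187.3], 'score': 0.89}, {'position': [500.8, 202.5], 'score': 0.7}]
```

View pics/w1.png

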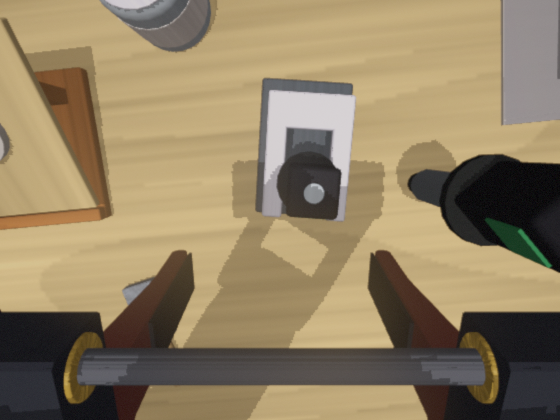

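>>> drive_tool --pt "1 0.3 -0.3 -1 0" --pt "1 0.8 -0.8 -1 0" --pt "1 1 -0.8 -0.8 0" --pt "1 1 -0.8 -0.6 0" --pt "1 1 -0.8 -0.4 0" --pt "1 1 -0.8 -0.3 0" --pt "1 1 -0.8 -0.3 0" --pt "1 1 -0.8 -0.3 0" --pt "1 1 -0.8 -0.3 0" --pt "1 1 -0.8 -0.3 0"

```text
time: 17.82
tool_pos: [0.7279, -0.1318, 0.4225]
orientation: [-3.113, -0.137, -0.109]
force: [0.8, -0.3, 0.1]
grip_width: 0.088
```

>>> drive_tool --pt "1 1 -0.8 0 0" --pt "1 1 -0.8 0 0" --pt "1 1 -0.8 0 0" --pt "1 1 -0.8 0 0" --pt "1 1 -0.6 0 0" --pt "1 1 -0.4 0 0" --pt "1 1 -0.2 0 0"

```text
time: 18.4
tool_pos: [0.9119, -0.0258, 0.4557]
orientation: [-3.113, -0.136, -0.106]
force: [0.4, -0.4, 0.6]
grip_width: 0.0879
```

```bash
python3 -c "
from h import *
go([.93,-.02,.45])"
```

```text
pos [ 0.9119 -0.0258  0.4557] rpy [-3.113 -0.136 -0.106] q [-0.048  0.74   0.603  0.021  1.661  1.629] w 0.0879 F [ 0.39 -0.35  0.57] t 18.4
toolz [ 0.138  0.014 -0.99 ] tilt 0.139 units [ 0.66 -0.3   0.33]
```

>>> drive_tool --pt "1 1 0 -0.8 0" --pt "1 1 0 -0.8 0" --pt "1 1 0 -0.8 0" --pt "1 1 0 -0.8 0" --pt "1 1 0 -0.8 0"

```text
time: 18.82
tool_pos: [0.9607, -0.0305, 0.5138]
orientation: [-3.111, -0.149, -0.104]
force: [0.6, 0.0, 2.1]
grip_width: 0.0883
```

>>> drive_tool --pt "1 1 0 -0.8 0" --pt "1 1 0 -0.8 0"

```text
time: 18.98
tool_pos: [0.9612, -0.034, 0.5394]
orientation: [-3.107, -0.193, -0.105]
force: [-0.6, -0.2, 0.0]
grip_width: 0.0881
```

>>> drive_tool --pt "1 1 0 -0.8 0" --pt "1 0 0 0 0" --pt "1 0 0 0 0" --pt "1 0 0 0 0"

```text
time: 19.32
tool_pos: [0.9576, -0.0369, 0.5701]
orientation: [-3.105, -0.237, -0.107]
force: [0.0, -0.0, 0.1]
grip_width: 0.0877
```

>>> drive_tool --pt "1 -0.7 0.4 0 0" --pt "1 -0.7 0.4 0 0" --pt "1 -0.7 0.4 0 0" --pt "1 -0.7 0.5 0 0" --pt "1 -0.7 0.5 0.2 0"

```text
time: 19.73
tool_pos: [0.8745, -0.08, 0.5397]
orientation: [-3.104, -0.247, -0.104]
force: [0.3, 0.6, -0.5]
grip_width: 0.0879
```

```bash
python3 -c "
from h import *
go([.53,-.332,.265])"
```

```text
pos [ 0.8745 -0.08    0.5397] rpy [-3.104 -0.247 -0.104] q [-0.12   0.594  0.695  0.042  1.607  1.557] w 0.0879 F [ 0.28  0.6  -0.48] t 19.7333
toolz [ 0.247  0.012 -0.969] tilt 0.25 units [-14.96  11.73   7.12]
```

>>> drive_tool --pt "1 -0.8 0.65 0.3 0" --pt "1 -0.8 0.65 0.3 0" --pt "1 -0.8 0.65 0.3 0" --pt "1 -0.8 0.65 0.3 0" --pt "1 -0.8 0.65 0.3 0" --pt "1 -0.8 0.65 0.3 0" --pt "1 -0.8 0.65 0.3 0" --pt "1 -0.8 0.65 0.3 0" --pt "1 -0.8 0.65 0.3 0" --pt "1 -0.8 0.65 0.3 0"

```text
time: 20.57
tool_pos: [0.6789, -0.2259, 0.4173]
orientation: [-3.107, -0.269, -0.101]
force: [0.3, -0.8, -0.3]
grip_width: 0.0878
```

>>> drive_tool --pt "1 -0.8 0.65 0.4 0" --pt "1 -0.8 0.65 0.4 0" --pt "1 -0.8 0.65 0.4 0" --pt "1 -0.8 0.65 0.4 0" --pt "1 -0.7 0.65 0.5 0" --pt "1 -0.5 0.4 0.4 0" --pt "1 0 0 0.2 0"

```text
time: 21.15
tool_pos: [0.5782, -0.313, 0.3217]
orientation: [-3.113, -0.28, -0.102]
force: [0.3, 0.2, -1.2]
grip_width: 0.0875
```

```bash
python3 -c "
from h import *
go([.53,-.332,.262])"
```

```text
pos [ 0.5782 -0.313   0.3217] rpy [-3.113 -0.28  -0.102] q [-0.587  0.274  1.639  0.184  1.001  1.001] w 0.0875 F [ 0.28  0.2  -1.23] t 21.15
toolz [ 0.278 -0.    -0.961] tilt 0.282 units [-2.43  1.    1.76]
```

>>> drive_tool --pt "1 -0.7 0.3 0.4 0" --pt "1 -0.7 0.3 0.5 0" --pt "1 -0.6 0.3 0.6 0" --pt "1 -0.2 0.1 0.3 0" --pt "1 0 0 0 0"

```text
time: 21.57
tool_pos: [0.54, -0.3345, 0.2653]
orientation: [-3.117, -0.29, -0.102]
force: [0.6, 0.4, -0.0]
grip_width: 0.0877
```

```bash
python3 -c "
from h import *
go([.5545,-.332,.167])"
```

```text
pos [ 0.54   -0.3345  0.2653] rpy [-3.117 -0.29  -0.102] q [-0.657  0.295  1.747  0.224  0.877  0.888] w 0.0877 F [ 0.58  0.43 -0.  ] t 21.5667
toolz [ 0.286 -0.005 -0.958] tilt 0.291 units [-0.58 -0.06  3.93]
```

>>> drive_tool --pt "1 -0.3 0 0.5 0" --pt "1 -0.2 0 0.6 0" --pt "1 -0.1 0 0.6 0" --pt "1 0 0 0.6 0" --pt "1 0 0 0.6 0" --pt "1 0 0 0.5 0" --pt "1 0 0 0.2 0" --pt "1 0 0 0 0"

```text
time: 22.23
tool_pos: [0.5669, -0.335, 0.1833]
orientation: [-3.126, -0.308, -0.097]
force: [0.7, 0.1, -0.3]
grip_width: 0.0877
```

```bash
python3 -c "
from h import *
go([.5545,-.332,.167])"
```

```text
pos [ 0.5669 -0.335   0.1833] rpy [-3.126 -0.308 -0.097] q [-0.631  0.422  1.778  0.264  0.7    0.852] w 0.0877 F [ 0.69  0.06 -0.27] t 22.2333
toolz [ 0.303 -0.013 -0.953] tilt 0.308 units [-0.68 -0.07  0.47]
```

>>> drive_tool --pt "1 -0.4 0 0.3 0" --pt "1 -0.2 0 0.15 0" --pt "1 0 0 0 0" --pt "-1 0 0 0 0" --pt "-1 0 0 0 0" --pt "-1 0 0 0 0" --pt "-1 0 0 0 0" --pt "-1 0 0 0 0" --pt "-1 0 0 0 0" --pt "-1 0 0 0 0"

```text
time: 23.07
tool_pos: [0.5569, -0.3349, 0.171]
orientation: [-3.129, -0.314, -0.096]
force: [0.8, 0.1, -0.0]
grip_width: 0.0446
```

```bash
python3 -c "
from h import *
c=ctrl.camera('side'); save(c,'s2')
go([.5545,-.332,.167])"
```

```text
pos [ 0.5569 -0.3349  0.171 ] rpy [-3.129 -0.314 -0.096] q [-0.641  0.426  1.808  0.282  0.663  0.822] w 0.0405 F [-0.65 -0.38 -0.16] t 23.1167
toolz [ 0.308 -0.017 -0.951] tilt 0.314 units [-0.15 -0.11  0.12]
```

>>> drive_tool --pt "1 0 0 0 0" --pt "1 0 0 0 0" --pt "1 0 0 0 0" --pt "1 0 0 0 0" --pt "1 0 0 -0.3 0" --pt "1 0 0 -0.7 0" --pt "1 0 0 -0.8 0" --pt "1 0 0 -0.8 0" --pt "1 0 -0.2 -0.8 0" --pt "1 -0.3 -0.5 -0.5 0"

```text
time: 23.95
tool_pos: [0.5195, -0.3153, 0.2637]
orientation: [-3.126, -0.309, -0.097]
force: [1.4, 0.4, 0.1]
grip_width: 0.0877
```

```bash
python3 -c "
from h import *
go([.33,-.01,.16])"
```

```text
pos [ 0.5195 -0.3153  0.2637] rpy [-3.126 -0.309 -0.097] q [-0.654  0.247  1.821  0.237  0.831  0.873] w 0.0877 F [1.42 0.36 0.12] t 23.95
toolz [ 0.304 -0.014 -0.953] tilt 0.309 units [ -9.58 -11.39   1.48]
```

>>> drive_tool --pt "0 -0.8 -0.9 0.1 0" --pt "0 -0.8 -0.9 0.1 0" --pt "0 -0.8 -0.9 0.1 0" --pt "0 -0.8 -0.9 0.1 0" --pt "-1 -0.8 -0.9 0.1 0" --pt "-1 -0.8 -0.9 0.1 0" --pt "-1 -0.8 -0.9 0.1 0" --pt "-1 -0.8 -0.9 0.1 0" --pt "-1 -0.8 -0.9 0.1 0" --pt "-1 -0.8 -0.9 0.1 0"

```text
time: 24.78
tool_pos: [0.3561, -0.0699, 0.188]
orientation: [-3.136, -0.33, -0.101]
force: [-0.0, 0.5, 0.4]
grip_width: 0.0246
```

>>> drive_tool --pt "-1 -0.7 -0.9 0.1 0" --pt "-1 -0.6 -0.5 0.1 0" --pt "-1 -0.6 0 0.3 0" --pt "-1 -0.6 0 0.3 0"

```text
time: 25.12
tool_pos: [0.3039, -0.0253, 0.1498]
orientation: [-3.136, -0.336, -0.098]
force: [1.5, 0.5, -0.4]
grip_width: 0.0007
```

```bash
python3 -c "
from h import *
go([.29,-.015,.09])"
```

```text
pos [ 0.3039 -0.0253  0.1498] rpy [-3.136 -0.336 -0.098] q [-0.143 -0.053  2.543  0.065  0.317  1.466] w 0.0007 F [ 1.49  0.47 -0.37] t 25.1167
toolz [ 0.329 -0.027 -0.944] tilt 0.336 units [-1.35 -0.35  2.07]
```

>>> drive_tool --pt "-1 -0.9 0 0.4 0" --pt "-1 -0.9 0 0.4 0" --pt "-1 -0.9 0 0.4 0" --pt "-1 -0.9 0 0.4 0"

```text
time: 25.45
tool_pos: [0.2893, -0.0222, 0.1147]
orientation: [-3.138, -0.296, -0.095]
force: [-0.5, 1.1, -0.2]
grip_width: 0.0003
```

```bash
python3 -c "
from h import *
go([.30,-.02,.2])"
```

```text
pos [ 0.2893 -0.0222  0.1147] rpy [-3.138 -0.296 -0.095] q [-0.134  0.066  2.58   0.076  0.2    1.46 ] w 0.0003 F [-0.55  1.13 -0.22] t 25.45
toolz [ 0.291 -0.024 -0.956] tilt 0.296 units [ 1.39 -0.14 -3.14]
```

>>> drive_tool --pt "-1 -0.9 0 0.4 0" --pt "1 0.5 0 -0.6 0" --pt "1 0.6 0.3 -0.8 0" --pt "1 0.7 0.6 -0.8 0" --pt "1 0.7 0.8 -0.7 0" --pt "1 0.8 0.8 -0.5 0" --pt "1 0.8 0.8 -0.3 0" --pt "1 0.8 0.8 -0.2 0" --pt "1 0.8 0.8 0 0" --pt "1 0.8 0.8 0 0"

```text
time: 26.28
tool_pos: [0.4027, -0.1804, 0.2498]
orientation: [-3.141, -0.271, -0.088]
force: [-0.3, 1.2, -0.1]
grip_width: 0.057
```

```bash
python3 -c "
from h import *
go([.532,-.333,.262])"
```

```text
pos [ 0.4027 -0.1804  0.2498] rpy [-3.141 -0.271 -0.088] q [-0.529 -0.004  2.146  0.167  0.761  1.023] w 0.057 F [-0.26  1.23 -0.14] t 26.2833
toolz [ 0.267 -0.023 -0.963] tilt 0.271 units [5.61 5.62 1.05]
```

>>> drive_tool --pt "1 0.8 0.8 0 0" --pt "1 0.8 0.8 0.1 0" --pt "1 0.8 0.8 0.1 0" --pt "1 0.8 0.8 0.1 0" --pt "1 0.8 0.8 0.1 0" --pt "1 0.6 0.6 0.1 0" --pt "1 0.3 0.3 0 0" --pt "1 0 0 0 0"

```text
time: 26.95
tool_pos: [0.52, -0.3266, 0.2791]
orientation: [3.136, -0.281, -0.092]
force: [-0.4, -0.4, -0.4]
grip_width: 0.0876
```

```bash
python3 -c "
from h import *
go([.532,-.333,.262]);go([.5535,-.333,.168])"
```

```text
pos [ 0.52   -0.3266  0.2791] rpy [ 3.136 -0.281 -0.092] q [-0.652  0.244  1.781  0.185  0.883  0.911] w 0.0876 F [-0.39 -0.42 -0.4 ] t 26.95
toolz [ 0.275 -0.031 -0.961] tilt 0.281 units [0.29 0.21 0.8 ]
pos [ 0.52   -0.3266  0.2791] rpy [ 3.136 -0.281 -0.092] q [-0.652  0.244  1.781  0.185  0.883  0.911] w 0.0876 F [-0.39 -0.42 -0.4 ] t 26.95
toolz [ 0.275 -0.031 -0.961] tilt 0.281 units [0.08 0.11 4.65]
```

```bash
python3 - <<'E'
from h import *
import pickle
from scipy.optimize import least_squares
cs=pickle.load(open('c0.pkl','rb'));T,S=cs['top'],cs['side']
def board(v):
    yaw,th=v[3:5]
    x=np.array([np.cos(yaw)*np.cos(th),np.sin(yaw)*np.cos(th),np.sin(th)]); y=np.array([-np.sin(yaw),np.cos(yaw),0]); n=np.cross(x,y); return x,y,n
g={k:cv2.GaussianBlur(c['pixels'].astype(np.float32),(0,0),1.2) for k,c in cs.items()}
G={k:np.sqrt(sum(cv2.Sobel(g[k],cv2.CV_32F,*d)**2 for d in((1,0),(0,1))).sum(2)) for k in g}
def score(v,ks=('top','side')):
    x,y,n=board(v); o=v[:3]; u=np.linspace(-1,1,60)
    E=[o+.09*x+np.outer(.08*u,y),o-.1*x+np.outer(.08*u,y),o-.005*x+np.outer(.095*u,x)+.08*y,o-.005*x+np.outer(.095*u,x)-.08*y]
    s=0
    for k in ks:
        for e in E:
            p=proj(cs[k],e).astype(np.float32); s+=cv2.remap(G[k],p[:,:1],p[:,1:],1).mean()
    return s
from scipy.optimize import minimize
v0=pickle.load(open('board.pkl','rb'))[:5]
for d in range(23,37,2):
    best=max((minimize(lambda w:-score(np.r_[w[:4],np.radians(d)]),np.r_[v0[:3]+np.random.default_rng(i).normal(0,.004,3),v0[3]],method='Nelder-Mead',options=dict(xatol=1e-4,fatol=.1,maxiter=300,initial_simplex=None)) for i in range(3)),key=lambda r:-r.fun)
    print(d,round(-best.fun,1),best.x.round(4))
E
```

```text
23 658.3 [ 0.605  -0.0165  0.0771 -0.0046]
25 669.2 [ 0.604  -0.0161  0.079  -0.0085]
27 717.5 [ 0.6001 -0.0206  0.0637 -0.0096]
29 737.4 [ 0.5988 -0.0195  0.0656 -0.0103]
31 757.7 [ 0.5983 -0.0195  0.0657 -0.0104]
33 774.3 [ 0.5974 -0.019   0.0661 -0.0097]
35 782.9 [ 0.5965 -0.0189  0.0661 -0.0097]
```

```bash
python3 - <<'E'
from h import *
import pickle
c=ctrl.camera('wrist'); pickle.dump(c,open('w2.pkl','wb')); 
cv2.imwrite('pics/w2c.png',cv2.resize(c['pixels'][0:280,0:200],None,fx=2.14,fy=2.14,interpolation=cv2.INTER_CUBIC)[:,:,::-1])
E
```

```text
(no output)
```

View pics/w2c.png

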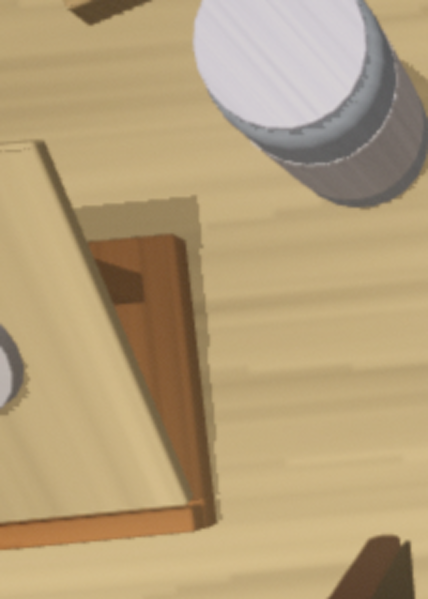

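```bash
python3 - <<'E'
from h import *
import pickle
np.set_printoptions(precision=4,suppress=True)
c=pickle.load(open('w2.pkl','rb')); k=1/2.14
f1,f2=[onz(c,(u*k,v*k),.016) for u,v in((176,237),(201,505))]; print('foot',f1,f2,'len',np.linalg.norm(f1-f2))
d=(f1-f2)/np.linalg.norm(f1-f2); m=np.array([-d[1],d[0],0])
def pl(p):
    o,r=ray(c,(p[0]*k,p[1]*k)); return o+r*((f1-o)@m)/(r@m)
U,L=pl((37,143)),pl((184,505)); e=U-L
print('yaw',np.arctan2(d[1],d[0]),'U',U,'L',L,'len',np.linalg.norm(e),'slope',np.degrees(np.arctan2(e[2],e@d)),np.arctan2(e[2],e@d))
# length-constrained: rays with |U-L|=.19 for L on plane
n=e/np.linalg.norm(e); spot=L+n*.1+m*.08; print('spot',spot)
E
```

```text
foot [ 0.685  -0.1005  0.016 ] [ 0.5318 -0.098   0.016 ] len 0.15316340545290258
yaw -0.016400006794711187 U [ 0.6993 -0.1007  0.123 ] L [ 0.5337 -0.098   0.0339] len 0.18797009368997653 slope 28.27056038935385 0.49341436017811474
spot [ 0.6231 -0.0195  0.0813]
```

>>> drive_tool --pt "1 0 0.1 0.5 0" --pt "1 0 0 0.7 0" --pt "1 0 0 0.7 0" --pt "1 0 0 0.7 0" --pt "1 0 0 0.7 0" --pt "1 0 0 0.7 0" --pt "1 0 0 0.4 0" --pt "1 0 0 0 0"

```text
time: 27.67
tool_pos: [0.5444, -0.3253, 0.1654]
orientation: [3.138, -0.276, -0.09]
force: [-0.5, -0.6, -0.4]
grip_width: 0.088
```

```bash
python3 -c "
from h import *
go([.5535,-.333,.168])"
```

```text
pos [ 0.5444 -0.3253  0.1654] rpy [ 3.138 -0.276 -0.09 ] q [-0.624  0.418  1.828  0.221  0.666  0.88 ] w 0.088 F [-0.49 -0.6  -0.43] t 27.6667
toolz [ 0.271 -0.028 -0.962] tilt 0.276 units [0.4  0.27 0.01]
```

Centre it, then close.

>>> drive_tool --pt "1 0.35 0.3 0 0" --pt "0 0.05 0 0 0" --pt "-1 0 0 0 0" --pt "-1 0 0 0 0" --pt "-1 0 0 0 0" --pt "-1 0 0 0 0" --pt "-1 0 0 0 0" --pt "-1 0 0 0 0" --pt "-1 0 0 0 0" --pt "-1 0 0 0 0"

```text
time: 28.5
tool_pos: [0.5544, -0.3345, 0.1727]
orientation: [3.135, -0.28, -0.089]
force: [-0.4, -0.3, -2.0]
grip_width: 0.0327
```

```bash
python3 -c "
from h import *
go([.5535,-.333,.168])"
```

```text
pos [ 0.5544 -0.3345  0.1727] rpy [ 3.135 -0.28  -0.089] q [-0.627  0.424  1.797  0.217  0.686  0.883] w 0.0327 F [-0.43 -0.31 -2.01] t 28.5
toolz [ 0.275 -0.031 -0.961] tilt 0.28 units [-0.09 -0.06  0.17]
```

>>> drive_tool --pt "-1 0.2 0 -0.6 0" --pt "-1 0.28 0 -0.96 0" --pt "-1 0.28 0 -0.96 0" --pt "-1 0.28 0 -0.96 0" --pt "-1 0.28 0 -0.96 0" --pt "-1 0.28 0 -0.96 0" --pt "-1 0 0 -0.8 -1" --pt "-1 0 0 -0.5 -1" --pt "-1 0 0 0 -1" --pt "-1 0 0 0 -1"

```text
time: 29.33
tool_pos: [0.542, -0.3301, 0.3456]
orientation: [3.015, -0.233, 0.419]
force: [-0.8, -0.7, -2.5]
grip_width: 0.0324
```

>>> drive_tool --pt "-1 0 0 0 -1" --pt "-1 0 0 0 -1" --pt "-1 0 0 0 -1" --pt "-1 0 0 0 -1" --pt "-1 0 0 0 -1" --pt "-1 0 0 0 -1" --pt "-1 0 0 0 -1" --pt "-1 0 0 0 -1" --pt "-1 0 0 0 -1" --pt "-1 0 0 0 -1"

```text
time: 30.17
tool_pos: [0.5371, -0.3275, 0.3392]
orientation: [2.892, 0.037, 1.65]
force: [0.0, 0.2, -2.6]
grip_width: 0.0325
```

```bash
cat >> h.py <<'E'
NB=np.array([-.4737,.0078,.8807]); SPOT=np.array([.6231,-.0195,.0813])
M0=R.from_euler('xyz',[3.135,-.28,-.089]).as_matrix().T@np.array([0,0,1.])
LO=.035 # TCP above collar underside along meter axis (estimate)
def met():
    s=ctrl.sense(); M=R.from_euler('xyz',s['orientation']).as_matrix(); ax=M@M0
    g=s['tool_pos']-.019*M[:,2]            # grasp point, on the meter axis at about z=LO+.018
    nose=g-ax*(.105+LO+.018)
    print('axis',ax.round(3),'err to normal',(np.arccos(np.clip(ax@NB,-1,1))).round(3),'vec',(ax-NB).round(3),'lean',np.arccos(ax[2]).round(3),'nose',nose.round(4),'rel spot along n',((nose-SPOT)@NB).round(4))
    return s,M,ax,nose
E
python3 -c "
from h import *
go([.5,-.1,.4]);met()"
```

```text
pos [ 0.5371 -0.3275  0.3392] rpy [2.892 0.037 1.65 ] q [-0.633  0.222  1.661  0.155  1.05  -0.78 ] w 0.0325 F [ 0.04  0.2  -2.56] t 30.1667
toolz [ 0.249 -0.016 -0.968] tilt 0.252 units [ 9.09 -0.05 -2.87]
axis [-0.255  0.291  0.922] err to normal 0.362 vec [0.219 0.284 0.041] lean 0.398 nose [ 0.5727 -0.3733  0.212 ] rel spot along n 0.1362
```

>>> drive_tool --pt "-1 0 0 0 -1" --pt "-1 0 0 0 -1" --pt "-1 0 0 0 -1" --pt "-1 0 0 0 -1" --pt "-1 0 0 0 -1" --pt "-1 0 0 0 -1" --pt "-1 0 0 0 -1" --pt "-1 0 0 0 -1" --pt "-1 0 0 0 -1" --pt "-1 0 0 0 -1"

```text
time: 31.0
tool_pos: [0.5315, -0.3243, 0.3304]
orientation: [3.093, 0.231, 2.9]
force: [-0.1, -0.6, -1.8]
grip_width: 0.0323
```

```bash
cat >> h.py <<'E'
def tgt(h):   # TCP so that the nose is h above board at the spot, present orientation; also best yaw units
    s,M,ax,nose=met()
    P=s['tool_pos']+(SPOT+h*NB-nose)
    a=np.linspace(-1,1,401); e=[np.arccos(np.clip((M@R.from_euler('z',x).as_matrix()@M0)@NB,-1,1)) for x in a]
    i=int(np.argmin(e)); print('best yaw units',(a[i]/.12).round(2),'err then',e[i].round(3)); print('target',P.round(4)); go(P)
E
python3 -c "
from h import *
tgt(.09)"
```

```text
axis [-0.484  0.078  0.871] err to normal 0.071 vec [-0.011  0.07  -0.009] lean 0.513 nose [ 0.6036 -0.3364  0.2111] rel spot along n 0.1211
best yaw units -2.12 err then 0.02
target [ 0.5084 -0.0067  0.2798]
pos [ 0.5315 -0.3243  0.3304] rpy [3.093 0.231 2.9  ] q [-0.633  0.227  1.672  0.153  1.052 -2.031] w 0.0323 F [-0.11 -0.65 -1.84] t 31.0
toolz [ 0.234 -0.007 -0.972] tilt 0.236 units [ 4.3  12.05  1.66]
```

>>> drive_tool --pt "-1 0.2 0.6 0 0" --pt "-1 0.3 0.9 0 0" --pt "-1 0.3 0.9 0 0" --pt "-1 0.3 0.9 0.1 0" --pt "-1 0.3 0.9 0.1 0" --pt "-1 0.3 0.9 0.1 0" --pt "-1 0.3 0.9 0.1 0" --pt "-1 0.3 0.9 0.1 -0.5" --pt "-1 0.3 0.9 0.1 -0.5" --pt "-1 0.3 0.9 0.1 -0.5"

```text
time: 31.83
tool_pos: [0.5062, -0.0835, 0.3001]
orientation: [3.127, 0.225, 3.06]
force: [-0.1, -0.2, -1.8]
grip_width: 0.0326
```

```bash
python3 -c "
from h import *
tgt(.09)"
```

```text
axis [-0.483  0.032  0.875] err to normal 0.025 vec [-0.009  0.024 -0.006] lean 0.505 nose [ 0.5783 -0.0885  0.1803] rel spot along n 0.1079
best yaw units -0.71 err then 0.008
target [ 0.5084 -0.0138  0.2803]
pos [ 0.5062 -0.0835  0.3001] rpy [3.127 0.225 3.06 ] q [-0.213  0.064  1.936  0.055  0.921 -1.732] w 0.0326 F [-0.11 -0.18 -1.84] t 31.8333
toolz [ 0.223 -0.004 -0.975] tilt 0.225 units [0.31 2.77 0.78]
```

>>> drive_tool --pt "-1 0.1 0.7 0.2 -0.3" --pt "-1 0.1 0.6 0.2 -0.2" --pt "-1 0 0.4 0.2 0" --pt "-1 0 0.1 0 0" --pt "-1 0 0 0 0"

```text
time: 32.25
tool_pos: [0.5001, -0.0284, 0.2814]
orientation: [3.136, 0.218, 3.119]
force: [0.4, 0.3, -2.2]
grip_width: 0.0323
```

```bash
python3 - <<'E'
from h import *
c=ctrl.camera('side'); w=ctrl.camera('wrist')
tgt(.03)
s,M,ax,nose=met()
img=c['pixels'].copy()
for P,col in [(nose,(255,0,0)),(nose+.105*ax,(0,255,0)),(SPOT+.013*NB,(0,0,255))]: 
    p=proj(c,P)[0]; print(p.round(1)); cv2.circle(img,(int(p[0]*1),int(p[1])),1,col,-1)
a=cv2.resize(img[110:270,150:310],(540,540),interpolation=cv2.INTER_CUBIC)
W=np.zeros((540,800,3),np.uint8); W[:,:540]=a; W[:195,540:]=cv2.resize(w['pixels'],(260,195))
cv2.imwrite('pics/s3.png',W[:,:,::-1])
E
```

```text
axis [-0.478  0.013  0.878] err to normal 0.0 vec [-0.005  0.005 -0.003] lean 0.499 nose [ 0.572  -0.0313  0.1615] rel spot along n 0.0947
best yaw units -0.33 err then 0.0
target [ 0.5374 -0.0173  0.2279]
pos [ 0.5005 -0.0294  0.2817] rpy [3.137 0.219 3.119] q [-0.095  0.068  1.977  0.027  0.879 -1.658] w 0.0324 F [-0.04 -0.68 -2.77] t 32.35
toolz [ 0.217  0.    -0.976] tilt 0.219 units [-0.96  0.5   2.42]
axis [-0.478  0.013  0.878] err to normal 0.0 vec [-0.005  0.005 -0.003] lean 0.499 nose [ 0.572  -0.0313  0.1615] rel spot along n 0.0947
[249.3 190.8]
[264.6 173.9]
[234.3 203.4]
```

View pics/s3.png

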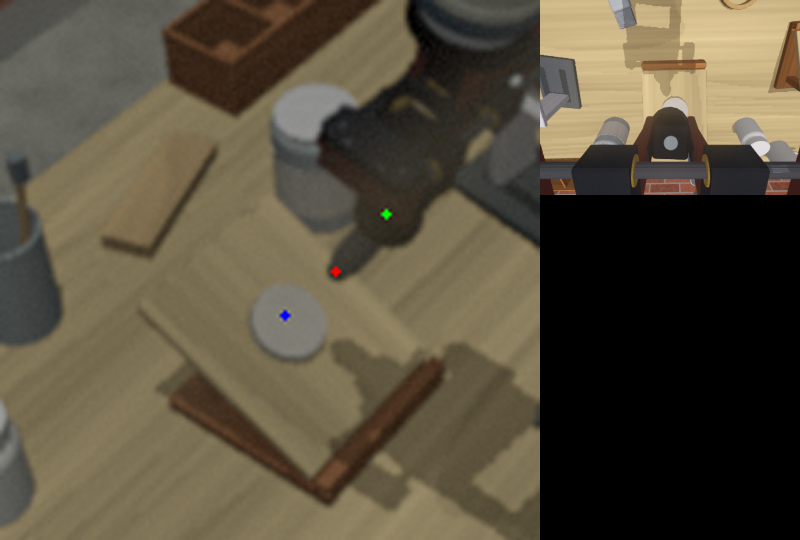

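```bash
python3 - <<'E'
from h import *
import pickle
cs=pickle.load(open('c0.pkl','rb'));T,S=cs['top'],cs['side']
# refined centroid of the grey sample
def cen(c,p):
    im=c['pixels'].astype(int); m=((im.max(2)-im.min(2))<22)&(im.max(2)>95); m=m.astype(np.uint8)
    n,l,st,ce=cv2.connectedComponentsWithStats(m); k=l[int(p[1]),int(p[0])]; return ce[k],st[k]
a,sa=cen(T,(268,177)); b,sb=cen(S,(235,205)); print(a,sa,b,sb)
P=tri([T,S],[a,b]); x=np.array([.8807,-.0145,.4737]); 
print('sample',P.round(4),'rel spot x,y,n',((P-SPOT)@x).round(4),(P-SPOT)[1].round(4),((P-SPOT)@NB).round(4))
for h in (.008,.013,.018):
  print(h,[(pt-proj(c,SPOT+h*NB)[0]).round(2) for c,pt in((T,a),(S,b))])
E
```

```text
[267.70943396 176.52075472] [259 168  18  18 265] [235.02362205 204.9343832 ] [224 194  23  22 381]
sample [ 0.6177 -0.0201  0.0858] rel spot x,y,n -0.0027 -0.0006 0.0065
0.008 [array([-0.06,  0.19]), array([1.31, 0.84])]
0.013 [array([-0.04, -0.28]), array([0.74, 1.51])]
0.018 [array([-0.02, -0.76]), array([0.16, 2.18])]
```

>>> drive_tool --pt "-1 -0.2 0.15 0.5 0" --pt "-1 -0.25 0.15 0.6 0" --pt "-1 -0.25 0.15 0.6 0" --pt "-1 -0.15 0.05 0.4 0" --pt "-1 0 0 0 0"

```text
time: 32.77
tool_pos: [0.5358, -0.0207, 0.2364]
orientation: [3.137, 0.225, 3.11]
force: [0.1, -0.0, -2.7]
grip_width: 0.0325
```

```bash
python3 -c "
from h import *
tgt(.02)"
```

```text
axis [-0.483  0.017  0.875] err to normal 0.011 vec [-0.01   0.009 -0.005] lean 0.505 nose [ 0.6079 -0.0234  0.1166] rel spot along n 0.0382
best yaw units -0.29 err then 0.007
target [ 0.5415 -0.0167  0.2187]
pos [ 0.5358 -0.0207  0.2364] rpy [3.137 0.225 3.11 ] q [-0.068  0.181  1.962  0.019  0.773 -1.62 ] w 0.0325 F [ 0.11 -0.05 -2.74] t 32.7667
toolz [ 0.223 -0.002 -0.975] tilt 0.225 units [-0.06  0.17  0.74]
```

>>> drive_tool --pt "-1 0.04 0.06 0.16 0" --pt "-1 0.02 0.06 0.16 0" --pt "-1 -0.02 0.05 0.14 0" --pt "-1 0 0 0 0"

```text
time: 33.1
tool_pos: [0.5374, -0.0178, 0.2249]
orientation: [3.137, 0.225, 3.107]
force: [0.6, 0.3, -1.9]
grip_width: 0.0327
```

```bash
python3 -c "
from h import *
tgt(.015)"
```

```text
axis [-0.483  0.019  0.875] err to normal 0.012 vec [-0.01   0.011 -0.006] lean 0.505 nose [ 0.6095 -0.0207  0.1051] rel spot along n 0.0274
best yaw units -0.33 err then 0.007
target [ 0.5439 -0.0165  0.2143]
pos [ 0.5374 -0.0178  0.2249] rpy [3.137 0.225 3.107] q [-0.062  0.2    1.97   0.016  0.747 -1.609] w 0.0327 F [ 0.63  0.27 -1.94] t 33.1
toolz [ 0.223 -0.003 -0.975] tilt 0.225 units [-0.16  0.06  0.47]
```

>>> drive_tool --pt "-1 -0.03 0.02 0.08 0" --pt "-1 -0.03 0.02 0.08 0" --pt "-1 -0.03 0.01 0.08 0"

```text
time: 33.35
tool_pos: [0.5412, -0.0167, 0.2203]
orientation: [3.137, 0.227, 3.107]
force: [0.7, -0.2, -2.2]
grip_width: 0.0326
```

>>> drive_tool --pt "-1 -0.03 0 0.08 0" --pt "-1 -0.03 0 0.08 0"

```text
time: 33.52
tool_pos: [0.544, -0.0167, 0.2169]
orientation: [3.137, 0.228, 3.107]
force: [0.5, 0.7, -2.3]
grip_width: 0.0328
```

>>> drive_tool --pt "-1 -0.03 0 0.08 0" --pt "-1 -0.03 0 0.08 0"

```text
time: 33.68
tool_pos: [0.5467, -0.0167, 0.213]
orientation: [3.137, 0.228, 3.107]
force: [-0.1, -0.0, -1.8]
grip_width: 0.0327
```

>>> drive_tool --pt "-1 -0.03 0 0.08 0" --pt "-1 -0.02 0 0.06 0"

```text
time: 33.85
tool_pos: [0.5489, -0.0168, 0.2096]
orientation: [3.137, 0.227, 3.107]
force: [-2.0, -0.3, 0.5]
grip_width: 0.0326
```

>>> drive_tool --pt "-1 -0.015 0 0.04 0" --pt "-1 0 0 0 0" --pt "-1 0 0 0 0"

```text
time: 34.1
tool_pos: [0.5495, -0.0169, 0.2086]
orientation: [3.137, 0.227, 3.107]
force: [-2.2, -0.2, 1.7]
grip_width: 0.0327
```

```bash
python3 -c "
from h import *
tgt(.0)"
```

```text
axis [-0.485  0.019  0.874] err to normal 0.014 vec [-0.011  0.011 -0.006] lean 0.507 nose [ 0.6218 -0.0198  0.0889] rel spot along n 0.0073
best yaw units -0.33 err then 0.01
target [ 0.5507 -0.0166  0.2009]
pos [ 0.5495 -0.0169  0.2086] rpy [3.137 0.227 3.107] q [-0.058  0.241  1.961  0.015  0.712 -1.605] w 0.0327 F [-2.15 -0.16  1.72] t 34.1
toolz [ 0.225 -0.003 -0.974] tilt 0.227 units [0.02 0.01 0.31]
```

>>> drive_tool --pt "-1 0 0 0 0" --pt "-1 0 0 0 0" --pt "-1 0 0 0 0" --pt "-1 0 0 0 0" --pt "-1 0 0 0 0" --pt "-1 0 0 0 0" --pt "-1 0 0 0 0" --pt "-1 0 0 0 0" --pt "-1 0 0 0 0" --pt "-1 0 0 0 0"

```text
time: 34.93
tool_pos: [0.5492, -0.0168, 0.2091]
orientation: [3.137, 0.227, 3.107]
force: [-2.0, -0.5, 1.9]
grip_width: 0.0327
```

>>> drive_tool --pt "-1 0 0 0 0" --pt "-1 0 0 0 0" --pt "-1 0 0 0 0" --pt "-1 0 0 0 0" --pt "-1 0 0 0 0" --pt "-1 0 0 0 0" --pt "-1 0 0 0 0" --pt "-1 0 0 0 0"

```text
time: 35.6
tool_pos: [0.5492, -0.0169, 0.2091]
orientation: [3.137, 0.227, 3.107]
force: [-2.7, -0.1, 1.0]
grip_width: 0.0327
```

```bash
python3 - <<'E'
from h import *
tgt(.0)
c=ctrl.camera('side')
cv2.imwrite('pics/s4.png',cv2.resize(c['pixels'][120:250,170:300],(520,520),interpolation=cv2.INTER_CUBIC)[:,:,::-1])
E
```

```text
axis [-0.485  0.019  0.874] err to normal 0.014 vec [-0.011  0.011 -0.006] lean 0.507 nose [ 0.6216 -0.0198  0.0895] rel spot along n 0.0079
best yaw units -0.33 err then 0.01
target [ 0.5507 -0.0166  0.2009]
pos [ 0.5492 -0.0169  0.2091] rpy [3.137 0.227 3.107] q [-0.058  0.24   1.962  0.015  0.713 -1.605] w 0.0327 F [-2.65 -0.08  0.97] t 35.6
toolz [ 0.225 -0.003 -0.974] tilt 0.227 units [0.02 0.01 0.33]
```

View pics/s4.png

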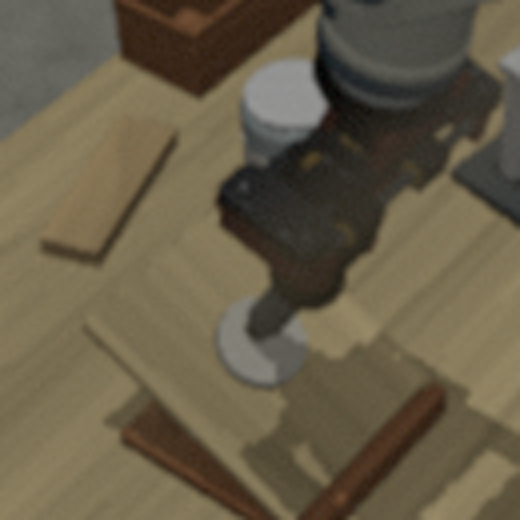

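```bash
python3 - <<'E'
from h import *
c=ctrl.camera('side')
x=np.array([.8807,-.0145,.4737]); y=np.cross(NB,x)
im=cv2.resize(c['pixels'][170:220,210:260],(700,600)[:1]*2,interpolation=cv2.INTER_LANCZOS4)
f=14
s,M,ax,nose=met()
def circ(o,r,col):
    t=np.linspace(0,2*np.pi,80); P=o+r*(np.outer(np.cos(t),x)+np.outer(np.sin(t),y))
    p=((proj(c,P)-[210,170]+.5)*f).astype(np.int32); cv2.polylines(im,[p],True,col,1)
tip=nose+.0055*ax
circ(SPOT+.0134*NB,.032,(0,0,255)); circ(tip,.009,(255,0,0)); circ(tip,.0008,(255,0,0)); circ(SPOT+.0134*NB,.0008,(0,0,255))
cv2.imwrite('pics/s5.png',cv2.resize(im,(600,600))[:,:,::-1])
E
```

```text
axis [-0.485  0.019  0.874] err to normal 0.014 vec [-0.011  0.011 -0.006] lean 0.507 nose [ 0.6216 -0.0197  0.0895] rel spot along n 0.0079
```

View pics/s5.png

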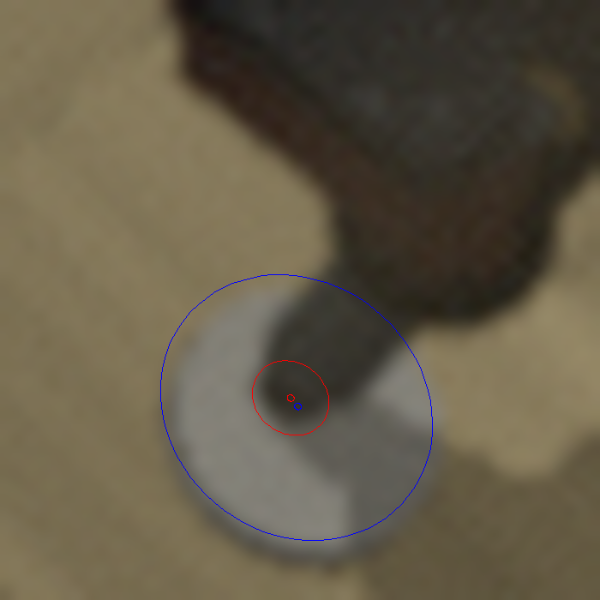

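>>> drive_tool --pt "-1 0.03 0 -0.09 0" --pt "-1 0.03 0 -0.09 0" --pt "-1 0.03 0 -0.09 0" --pt "-1 0.03 0 -0.09 0" --pt "-1 0.08 0 0.02 0" --pt "-1 0.08 0 0.02 0" --pt "-1 0 0 0 0"

```text
time: 36.28
tool_pos: [0.5403, -0.0165, 0.2157]
orientation: [3.137, 0.228, 3.107]
force: [0.5, -0.4, -3.3]
grip_width: 0.0329
```

```bash
python3 -c "
from h import *
tgt(.0074)"
```

```text
axis [-0.486  0.019  0.874] err to normal 0.015 vec [-0.012  0.011 -0.007] lean 0.508 nose [ 0.6128 -0.0194  0.0962] rel spot along n 0.018
best yaw units -0.33 err then 0.011
target [ 0.5471 -0.0166  0.2074]
pos [ 0.5403 -0.0165  0.2157] rpy [3.137 0.228 3.107] q [-0.058  0.216  1.975  0.015  0.722 -1.605] w 0.0329 F [ 0.54 -0.42 -3.29] t 36.2833
toolz [ 0.226 -0.003 -0.974] tilt 0.228 units [-0.19  0.01  0.39]
```

>>> drive_tool --pt "-1 -0.03 0 0.08 0" --pt "-1 -0.03 0 0.08 0" --pt "-1 -0.02 0 0.08 0" --pt "-1 -0.02 0 0.08 0" --pt "-1 -0.02 0 0.06 0" --pt "-1 0 0 0 0"

```text
time: 36.78
tool_pos: [0.5458, -0.0168, 0.2062]
orientation: [3.137, 0.228, 3.107]
force: [-2.8, -0.6, 1.7]
grip_width: 0.0324
```

```bash
python3 -c "
from h import *
tgt(.0074)"
```

```text
axis [-0.486  0.019  0.874] err to normal 0.015 vec [-0.012  0.011 -0.007] lean 0.508 nose [ 0.6183 -0.0197  0.0867] rel spot along n 0.007
best yaw units -0.33 err then 0.011
target [ 0.5471 -0.0165  0.2074]
pos [ 0.5458 -0.0168  0.2062] rpy [3.137 0.228 3.107] q [-0.058  0.239  1.972  0.015  0.703 -1.605] w 0.0324 F [-2.78 -0.55  1.65] t 36.7833
toolz [ 0.226 -0.003 -0.974] tilt 0.228 units [-0.06  0.01 -0.03]
```

>>> drive_tool --pt "-1 0 0 0 0" --pt "-1 0 0 0 0" --pt "-1 0 0 0 0" --pt "-1 0 0 0 0" --pt "-1 0 0 0 0" --pt "-1 0 0 0 0" --pt "-1 0 0 0 0" --pt "-1 0 0 0 0" --pt "-1 0 0 0 0" --pt "-1 0 0 0 0"

```text
time: 37.62
tool_pos: [0.5456, -0.0168, 0.2068]
orientation: [3.137, 0.228, 3.107]
force: [-1.4, 0.5, 0.5]
grip_width: 0.0321
```

>>> drive_tool --pt "-1 0 0 0 0" --pt "-1 0 0 0 0" --pt "-1 0 0 0 0" --pt "-1 0 0 0 0" --pt "-1 0 0 0 0" --pt "-1 0 0 0 0"

```text
time: 38.12
tool_pos: [0.5457, -0.0168, 0.2068]
orientation: [3.137, 0.228, 3.107]
force: [-2.3, -0.0, 1.7]
grip_width: 0.0325
```

>>> drive_tool --pt "-1 0.06 0 -0.2 0" --pt "-1 0.15 0 -0.5 0" --pt "-1 0.2 0 -0.7 0" --pt "-1 0.2 0 -0.8 0" --pt "-1 0.2 0 -0.8 0" --pt "-1 0 -0.4 -0.8 0" --pt "-1 0 -0.8 -0.6 0" --pt "-1 0 -0.9 -0.4 0" --pt "-1 0 -0.9 0 0" --pt "-1 0 -0.9 0 0"

```text
time: 38.95
tool_pos: [0.492, -0.1125, 0.3238]
orientation: [3.137, 0.227, 3.114]
force: [0.6, 0.8, -2.2]
grip_width: 0.0325
```

```bash
python3 -c "
from h import *
go([.54,-.333,.33]);met()"
```

```text
pos [ 0.492  -0.1125  0.3238] rpy [3.137 0.227 3.114] q [-0.286  0.025  1.921  0.075  0.978 -1.865] w 0.0325 F [ 0.6   0.84 -2.17] t 38.95
toolz [ 0.225 -0.002 -0.974] tilt 0.227 units [-2.16 -8.77  0.21]
axis [-0.486  0.015  0.874] err to normal 0.013 vec [-0.012  0.008 -0.007] lean 0.507 nose [ 0.5644 -0.1149  0.2042] rel spot along n 0.1353
```

>>> drive_tool --pt "-1 -0.2 -0.9 -0.1 0" --pt "-1 -0.2 -0.9 -0.1 0" --pt "-1 -0.2 -0.9 -0.1 0" --pt "-1 -0.2 -0.9 -0.1 0" --pt "-1 -0.2 -0.9 0 0" --pt "-1 -0.2 -0.9 0 0" --pt "-1 -0.2 -0.9 0 0" --pt "-1 -0.2 -0.9 0 0" --pt "-1 -0.2 -0.7 0 0" --pt "-1 -0.1 -0.3 0 0.5"

```text
time: 39.78
tool_pos: [0.5283, -0.3316, 0.3454]
orientation: [3.126, 0.229, 3.051]
force: [-0.3, 0.5, -2.0]
grip_width: 0.0327
```

>>> drive_tool --pt "-1 0 0 0 1" --pt "-1 0 0 0 1" --pt "-1 0 0 0 1" --pt "-1 0 0 0 1" --pt "-1 0 0 0 1" --pt "-1 0 0 0 1" --pt "-1 0 0 0 1" --pt "-1 0 0 0 1" --pt "-1 0 0 0 1" --pt "-1 0 0 0 1"

```text
time: 40.62
tool_pos: [0.5265, -0.3346, 0.3425]
orientation: [2.923, 0.056, 1.797]
force: [0.9, -0.0, -2.1]
grip_width: 0.0328
```

>>> drive_tool --pt "-1 0 0 0 1" --pt "-1 0 0 0 1" --pt "-1 0 0 0 1" --pt "-1 0 0 0 1" --pt "-1 0 0 0 1" --pt "-1 0 0 0 1" --pt "-1 0 0 0 1" --pt "-1 0 0 0 1" --pt "-1 0 0 0 1" --pt "-1 0 0 0 1"

```text
time: 41.45
tool_pos: [0.5248, -0.3336, 0.3405]
orientation: [3.02, -0.187, 0.565]
force: [-0.7, 0.2, -2.9]
grip_width: 0.0325
```

```bash
python3 -c "
from h import *
go([.54,-.333,.33]);met()"
```

```text
pos [ 0.5248 -0.3336  0.3405] rpy [ 3.02  -0.187  0.565] q [-0.65   0.224  1.651  0.148  1.091  0.311] w 0.0325 F [-0.68  0.24 -2.93] t 41.45
toolz [ 0.221 -0.004 -0.975] tilt 0.223 units [0.44 0.24 0.54]
axis [0.021 0.144 0.989] err to normal 0.53 vec [0.494 0.136 0.109] lean 0.146 nose [ 0.5173 -0.3562  0.2027] rel spot along n 0.1544
```

>>> drive_tool --pt "-1 0 0 0 1" --pt "-1 0 0 0 1" --pt "-1 0 0 0 1" --pt "-1 0 0 0 1" --pt "-1 0 0 0 1" --pt "-1 0 0 0 0.4" --pt "-1 0 0 0 0"

```text
time: 42.03
tool_pos: [0.5238, -0.333, 0.3393]
orientation: [-3.117, -0.22, -0.131]
force: [0.4, -0.9, -2.2]
grip_width: 0.0327
```

```bash
cat >> h.py <<'E'
def plc(z):
    s,M,ax,nose=met(); col=nose+.105*ax; print('collar',col.round(4)); go(s['tool_pos']+np.array([.549,-.3335,z])-col)
E
python3 -c "
from h import *
plc(.137)"
```

```text
axis [ 0.056 -0.038  0.998] err to normal 0.551 vec [ 0.53  -0.046  0.117] lean 0.067 nose [ 0.5108 -0.327   0.2002] rel spot along n 0.1555
collar [ 0.5166 -0.3309  0.3049]
pos [ 0.5238 -0.333   0.3393] rpy [-3.117 -0.22  -0.131] q [-0.65   0.223  1.654  0.147  1.089  0.992] w 0.0327 F [ 0.38 -0.87 -2.21] t 42.0333
toolz [ 0.219 -0.004 -0.976] tilt 0.221 units [-0.2   0.1   6.84]
```

>>> drive_tool --pt "-1 0 0.05 0.5 -0.2" --pt "-1 0 0.05 0.7 -0.15" --pt "-1 0 0 0.7 0" --pt "-1 0 0 0.7 0" --pt "-1 0 0 0.7 0" --pt "-1 0 0 0.6 0" --pt "-1 0 0 0.4 0" --pt "-1 0 0 0 0"

```text
time: 42.7
tool_pos: [0.553, -0.3353, 0.2321]
orientation: [-3.132, -0.233, -0.062]
force: [-0.7, 0.8, -3.5]
grip_width: 0.032
```

```bash
python3 - <<'E'
from h import *
plc(.137)
c=ctrl.camera('side'); w=ctrl.camera('wrist')
W=np.zeros((560,800,3),np.uint8); W[:560,:400]=cv2.resize(c['pixels'][80:220,270:370],(400,560),interpolation=cv2.INTER_CUBIC); W[:300,400:]=cv2.resize(w['pixels'],(400,300))
cv2.imwrite('pics/p1.png',W[:,:,::-1])
E
```

```text
axis [ 0.046 -0.019  0.999] err to normal 0.54 vec [ 0.519 -0.027  0.118] lean 0.049 nose [ 0.5414 -0.3322  0.0927] rel spot along n 0.0463
collar [ 0.5462 -0.3342  0.1976]
pos [ 0.553  -0.3353  0.2321] rpy [-3.132 -0.233 -0.062] q [-0.627  0.365  1.718  0.173  0.873  0.907] w 0.032 F [-0.7   0.85 -3.53] t 42.7
toolz [ 0.231 -0.005 -0.973] tilt 0.233 units [-0.45 -0.01  2.38]
```

View pics/p1.png

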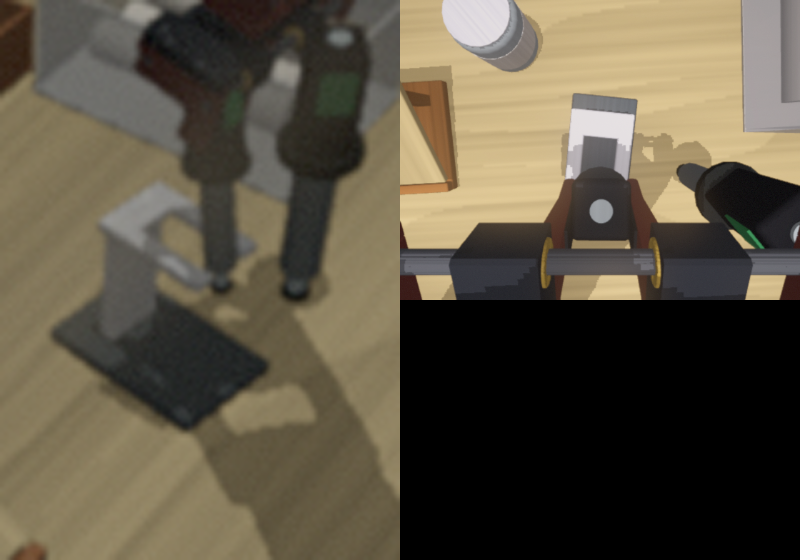

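>>> drive_tool --pt "-1 -0.1 0 0.4 0" --pt "-1 -0.1 0 0.5 0" --pt "-1 -0.1 0 0.5 0" --pt "-1 -0.1 0 0.4 0" --pt "-1 -0.05 0 0.3 0" --pt "-1 0 0 0 0"

```text
time: 43.3
tool_pos: [0.5556, -0.3353, 0.1767]
orientation: [-3.134, -0.238, -0.059]
force: [0.5, 1.7, -3.1]
grip_width: 0.032
```

```bash
python3 -c "
from h import *
plc(.135)"
```

```text
axis [ 0.041 -0.016  0.999] err to normal 0.535 vec [ 0.515 -0.023  0.118] lean 0.044 nose [ 0.5446 -0.3327  0.0374] rel spot along n -0.004
collar [ 0.5489 -0.3344  0.1423]
pos [ 0.5556 -0.3353  0.1767] rpy [-3.134 -0.238 -0.059] q [-0.625  0.435  1.758  0.193  0.76   0.877] w 0.032 F [ 0.52  1.7  -3.06] t 43.3
toolz [ 0.236 -0.007 -0.972] tilt 0.238 units [-0.07 -0.03  0.28]
```

>>> drive_tool --pt "-1 -0.02 0 0.08 0" --pt "-1 -0.02 0 0.08 0" --pt "-1 0 0 0 0"

```text
time: 43.55
tool_pos: [0.5557, -0.3354, 0.172]
orientation: [-3.134, -0.238, -0.059]
force: [0.8, 3.3, -4.1]
grip_width: 0.0321
```

>>> drive_tool --pt "-1 -0.02 0 0.07 0" --pt "-1 0 0 0 0"

```text
time: 43.72
tool_pos: [0.5558, -0.3355, 0.1706]
orientation: [-3.134, -0.239, -0.059]
force: [0.2, 3.0, -4.2]
grip_width: 0.0318
```

>>> drive_tool --pt "-1 -0.02 0 0.07 0" --pt "-1 0 0 0 0"

```text
time: 43.88
tool_pos: [0.556, -0.3354, 0.1692]
orientation: [-3.135, -0.239, -0.059]
force: [0.4, 2.7, -4.3]
grip_width: 0.0318
```

>>> drive_tool --pt "-1 0 -0.06 0 0" --pt "-1 0 -0.06 0 0" --pt "-1 0 0 0 0"

```text
time: 44.13
tool_pos: [0.5564, -0.3339, 0.1697]
orientation: [-3.138, -0.241, -0.058]
force: [0.1, -0.4, -1.8]
grip_width: 0.032
```

>>> drive_tool --pt "-1 0 -0.06 0 0" --pt "-1 0 0 0 0"

```text
time: 44.3
tool_pos: [0.5566, -0.333, 0.1701]
orientation: [-3.14, -0.242, -0.058]
force: [-0.4, 0.4, -3.2]
grip_width: 0.032
```

>>> drive_tool --pt "-1 -0.02 0 0.08 0" --pt "-1 -0.02 0 0.06 0" --pt "-1 0 0 0 0"

```text
time: 44.55
tool_pos: [0.5567, -0.3333, 0.1665]
orientation: [-3.141, -0.242, -0.057]
force: [-0.4, -0.1, -1.8]
grip_width: 0.032
```

```bash
python3 -c "
from h import *
plc(.135)"
```

```text
axis [ 0.037 -0.009  0.999] err to normal 0.531 vec [ 0.511 -0.017  0.119] lean 0.038 nose [ 0.5462 -0.3316  0.0271] rel spot along n -0.0138
collar [ 0.5501 -0.3326  0.132 ]
pos [ 0.5567 -0.3333  0.1665] rpy [-3.141 -0.242 -0.057] q [-0.619  0.446  1.769  0.194  0.73   0.876] w 0.032 F [-0.37 -0.14 -1.76] t 44.55
toolz [ 0.24  -0.013 -0.971] tilt 0.242 units [-0.01  0.04 -0.13]
```

>>> drive_tool --pt "-1 -0.02 0 0.06 0" --pt "-1 0 0 0 0"

```text
time: 44.72
tool_pos: [0.5566, -0.3334, 0.1647]
orientation: [-3.141, -0.242, -0.057]
force: [0.2, 0.5, -2.8]
grip_width: 0.032
```

>>> drive_tool --pt "-1 -0.02 0 0.06 0" --pt "-1 0 0 0 0"

```text
time: 44.88
tool_pos: [0.5568, -0.3335, 0.1641]
orientation: [-3.141, -0.243, -0.057]
force: [-0.2, 2.0, -0.2]
grip_width: 0.0318
```

>>> drive_tool --pt "-1 -0.02 0 0.06 0" --pt "-1 0 0 0 0"

```text
time: 45.05
tool_pos: [0.5573, -0.3337, 0.1642]
orientation: [-3.141, -0.245, -0.057]
force: [-0.7, 0.7, -1.1]
grip_width: 0.0317
```

>>> drive_tool --pt "-1 -0.02 0 0.06 0" --pt "0 0 0 0 0" --pt "1 0 0 0 0" --pt "1 0 0 0 0" --pt "1 0 0 0 0" --pt "1 0 0 0 0" --pt "1 0 0 0 0" --pt "1 0 0 0 0"

```text
time: 45.72
tool_pos: [0.5584, -0.3346, 0.1636]
orientation: [3.14, -0.248, -0.057]
force: [-0.7, 0.3, 0.3]
grip_width: 0.0747
```

```bash
python3 - <<'E'
from h import *
plc(.135)
c=ctrl.camera('side'); w=ctrl.camera('wrist')
W=np.zeros((560,800,3),np.uint8); W[:560,:400]=cv2.resize(c['pixels'][80:220,270:370],(400,560),interpolation=cv2.INTER_CUBIC); W[:300,400:]=cv2.resize(w['pixels'],(400,300))
cv2.imwrite('pics/p2.png',W[:,:,::-1])
E
```

```text
axis [ 0.031 -0.006  0.999] err to normal 0.525 vec [ 0.505 -0.014  0.119] lean 0.032 nose [ 0.5488 -0.3333  0.0241] rel spot along n -0.0176
collar [ 0.5521 -0.334   0.1291]
pos [ 0.5584 -0.3346  0.1636] rpy [ 3.14  -0.248 -0.057] q [-0.62   0.451  1.771  0.199  0.718  0.871] w 0.0747 F [-0.67  0.27  0.3 ] t 45.7167
toolz [ 0.245 -0.016 -0.969] tilt 0.248 units [-0.06 -0.01 -0.26]
```

View pics/p2.png

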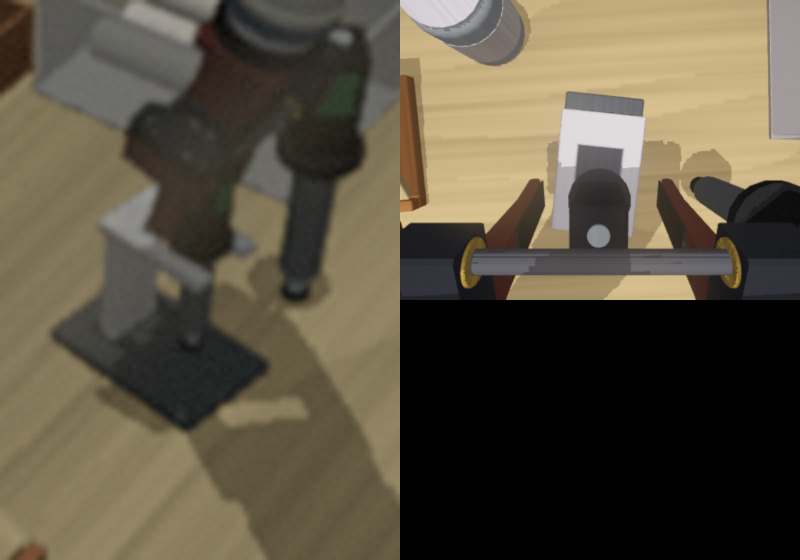

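>>> drive_tool --pt "1 0 0 -0.2 0" --pt "1 0 0 -0.4 0" --pt "1 0 0 -0.6 0" --pt "1 0 0 -0.7 0" --pt "1 0 0 -0.7 0" --pt "1 0 0 -0.7 0" --pt "1 0 0 -0.7 0" --pt "1 0 0 -0.7 0" --pt "1 0 0 -0.3 0" --pt "1 0 0 0 0"

```text
time: 46.65
tool_pos: [0.5247, -0.3323, 0.2961]
orientation: [3.138, -0.249, -0.057]
force: [-0.1, 0.2, -0.0]
grip_width: 0.088
```

```bash
python3 - <<'E'
from h import *
go([.5,-.3,.3])
c=ctrl.camera('side'); w=ctrl.camera('wrist')
for z in (.135,.208): print(proj(w,(.549,-.333,z)).round(),proj(c,(.549,-.333,z)).round())
W=np.zeros((560,800,3),np.uint8); W[:560,:400]=cv2.resize(c['pixels'][80:220,270:370],(400,560),interpolation=cv2.INTER_CUBIC); W[:300,400:]=cv2.resize(w['pixels'],(400,300))
cv2.imwrite('pics/p3.png',W[:,:,::-1])
E
```

```text
pos [ 0.5247 -0.3323  0.2961] rpy [ 3.138 -0.249 -0.057] q [-0.651  0.25   1.724  0.166  0.964  0.896] w 0.088 F [-0.07  0.18 -0.04] t 46.65
toolz [ 0.246 -0.017 -0.969] tilt 0.249 units [-0.99 -1.23 -0.42]
[[280. 206.]] [[319. 140.]]
[[280. 211.]] [[321. 120.]]
```

View pics/p3.png

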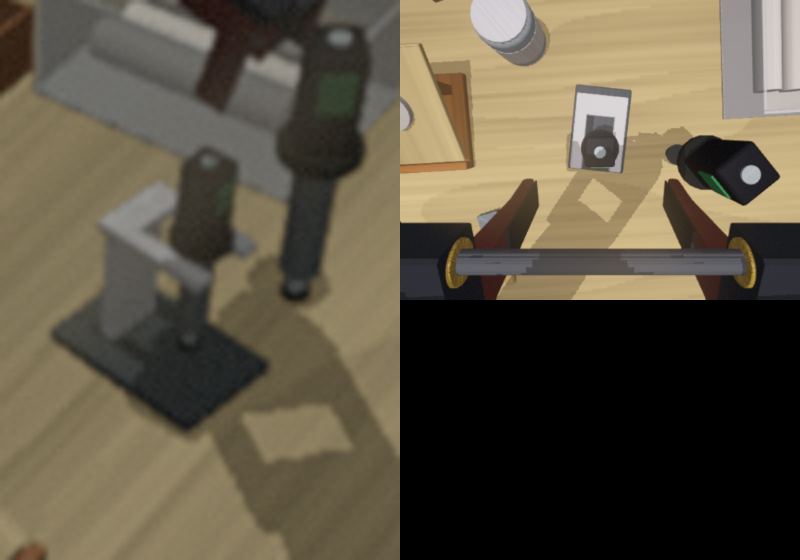

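The meter hangs upright on both prongs and the gripper is clear. In the side crop its cap is at (208,160), where an upright meter should show it. I'm handing the job in.

```bash
python3 -c "
from bench import ctrl
print(ctrl.job_done(), ctrl.sense()['time'])"
```

```text
the job is handed in; nothing more can be done
the job is handed in; nothing more can be done
```

The job is done and handed in: the nose was pressed on the round sample and held still, and the meter is back on its fork and released. No verdict was reported. The last clock reading was 46.7 s of the 64 s allowed.

- **How the tilt was made:** The moves cannot tilt the tool directly. I set a lean of about 0.25 rad by pushing against the arm's reach limits, gripped the upright meter that way, then turned it half round to lean about 0.50 rad. That matched the board's measured slope of about 28°.
- **Press:** I pressed and held for more than 1 s twice, at about 4–5 N by the wrist force. The meter was square to the face within about 0.015 rad by my estimate.
- **Disagreement on centring:** My computed nose position was 2–3 mm off the middle on the first press. The side picture suggested 5–7 mm, towards the uphill side. I lifted, moved about 4.5 mm downhill and pressed again. I took no picture of the second press.
- **Hang:** While lowering, the barrel brushed one prong with about 3 N, so I shifted it a few millimetres before setting it down. The last side and wrist pictures show the meter upright in the slot with its collar on both prongs. The gripper was open and clear, with a wrist force of about 0 N.
- **Not checked:** I saw no contact with the square sample or the loose things, but I did not measure their positions at the end.

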